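# Book out the samples and post them through the hand-in flap

## Task

Book out the finished sample bottles and hand them in: with the hand scanner, read the yellow-edged batch label on the clipboard, then the yellow-edged location label on the roof of the hand-in box, aiming the window at each label's middle from about 10 cm and holding it steady for two seconds. Lay the scanner back in its rest, and only then push every sample bottle on the bench, lying down, over the deck and through the sprung flap until it has gone down the roller slide inside and the flap has swung shut behind it. Leave the beaker, the brown reagent bottle and the white jar as they are.

Things in the scene. Friction and masses are not known exactly. Their poses are not given: they have to be found in the camera images.
- hatch: sample hand-in box, fixed: white frame, clear sides and rear roof, 430 deep x 260 wide x 202 high, deck in front. Origin: on the bench under the flap, midway across; x points into the box (the way bottles are pushed), y to the left, z up. Opening at x = 0: 160 wide, from the deck up 62 to the header (underside 187 above the bench); header and jamb fronts at x = -5, back wall at x = 424
- deck_edge (a point): middle of the rear edge of the aluminium deck, 10 behind the flap, 125 above the bench; same axes as the box. The deck runs 165 from here towards the robot, 178 clear between blue rails 12 high. Behind it a free-running roller slide (friction about 0.05) falls 60 at 35 degrees, then at 10 degrees to the back wall, where the bottles queue, so a bottle whose middle is past this edge tips and slides in by itself
- flap (a joint): the orange see-through flap, 154 wide x 61 high x 4 thick, hinged along its top edge 192 above the bench just behind the header; rad, 0 = hanging shut, grows to 1.45 as it swings inward. It opens only inward; its spring pulls it shut with 0.024 N m when shut, 0.053 N m when fully open (about 0.4 to 0.9 N at its lower edge), and its face is slick (friction 0.15)
- hatch_label (a point): middle of the location label (38 x 48, barcode on white between yellow strips) lying flat on the white front strip of the box's roof, 203 above the bench; z points up
- batch_label (a point): middle of the batch label (42 x 52, barcode on white with a yellow edge) lying flat on the sheet on the blue clipboard (230 x 160 x 4, fixed, its steel clip 14 high on the end away from the label), 6 above the bench; z points up
- scanner: hand scanner, 205 long, 0.2 kg. Origin: middle of the place to grip on its grey straight handle, which is 34 wide (y) and 28 high (z, up when in the rest), and runs from x = -80 to x = +70; x points to the black head (50 wide, 40 high, x = 67 to 129, with the window under it)
- scanner_window (a point): middle of the red reading window under the scanner's head, 108 ahead of and 28 below the scanner's origin; its z axis is the reading beam, which looks forward and down, 30 degrees from straight down when the handle is level. It reads a label 50 to 140 mm away along the beam
- scanner_rest: fixed black rest for the scanner: base 160 x 76 x 8, two saddles (20 long, 62 wide, tops 66 above the bench, at x = -58 and x = +47) with 18 mm high ears either side of the handle, 44 apart. Between the saddles 85 mm of the handle is free to be gripped across from above. Origin: middle of the base underside; x points the way the scanner's head lies
- rest_seat (a point): where the scanner's origin lies when it rests in the saddles (x along the rest), 80 above the bench
- bottle_white: square sample bottle with a white cap, cream with white labels, lying: body 68 x 42 x 42, then the cap, 30 dia; 88 long over all, about 0.14 kg. Origin: middle of the square body (the base is 34 behind it, the cap's end 54 ahead); x points to the cap. May be absent (None)
- bottle_blue: square sample bottle with a blue cap, cream with white labels, lying: body 68 x 42 x 42, then the cap, 30 dia; 88 long over all, about 0.14 kg. Origin: middle of the square body (the base is 34 behind it, the cap's end 54 ahead); x points to the cap. May be absent (None)
- bottle_green: square sample bottle with a green cap, cream with white labels, lying: body 68 x 42 x 42, then the cap, 30 dia; 88 long over all, about 0.14 kg. Origin: middle of the square body (the base is 34 behind it, the cap's end 54 ahead); x points to the cap. May be absent (None)
- bottle_red: square sample bottle with a red cap, cream with white labels, lying: body 68 x 42 x 42, then the cap, 30 dia; 88 long over all, about 0.14 kg. Origin: middle of the square body (the base is 34 behind it, the cap's end 54 ahead); x points to the cap. May be absent (None)
- beaker: empty glass beaker, 56 dia x 70 high, not to be disturbed; origin under its middle
- reagent: brown reagent bottle with a black cap, 64 dia x 140 high, not to be disturbed; origin under its middle
- jar: white jar with a blue lid, 68 dia x 65 high, not to be disturbed; origin under its middle
Things that resemble listed ones, but are neither listed nor needed, are in the scene too. What is shaped like the bottle_green but orange or purple is not meant.

How it is judged (in metres and radians):
On the way, in this order (a step that is already met when the one before it is completed fails the run):
1. the batch label on the clipboard is read: label middle within 15 mm of the beam, 50 to 140 mm from the window, scanner held still for 1 s, no bottle handed in yet (x of batch_label in the frame of scanner_window between -0.015 and 0.015 m and y of batch_label in the frame of scanner_window between -0.015 and 0.015 m and z of batch_label in the frame of scanner_window between 0.05 and 0.14 m and angle between the z axis of scanner_window and the z axis of batch_label, either way round below 0.8 rad and linear speed of scanner below 0.04 m/s and angular speed of scanner below 0.3 rad/s and contact force between the fingers and scanner above 0.3 N and (x of bottle_white in the frame of hatch below 0 m or y of bottle_white in the frame of hatch above 0.14 m) and (x of bottle_blue in the frame of hatch below 0 m or y of bottle_blue in the frame of hatch above 0.14 m) and (x of bottle_green in the frame of hatch below 0 m or y of bottle_green in the frame of hatch above 0.14 m) and (x of bottle_red in the frame of hatch below 0 m or y of bottle_red in the frame of hatch above 0.14 m)), for 1 s.
2. the location label on the box's roof is read in the same way (x of hatch_label in the frame of scanner_window between -0.015 and 0.015 m and y of hatch_label in the frame of scanner_window between -0.015 and 0.015 m and z of hatch_label in the frame of scanner_window between 0.05 and 0.14 m and angle between the z axis of scanner_window and the z axis of hatch_label, either way round below 0.8 rad and linear speed of scanner below 0.04 m/s and angular speed of scanner below 0.3 rad/s and contact force between the fingers and scanner above 0.3 N and (x of bottle_white in the frame of hatch below 0 m or y of bottle_white in the frame of hatch above 0.14 m) and (x of bottle_blue in the frame of hatch below 0 m or y of bottle_blue in the frame of hatch above 0.14 m) and (x of bottle_green in the frame of hatch below 0 m or y of bottle_green in the frame of hatch above 0.14 m) and (x of bottle_red in the frame of hatch below 0 m or y of bottle_red in the frame of hatch above 0.14 m)), for 1 s.
3. the scanner lies back in its rest, let go, with no bottle handed in yet (horizontal distance between scanner and rest_seat below 0.02 m and z of scanner in the frame of rest_seat between -0.006 and 0.006 m and angle between the x axis of scanner and the x axis of scanner_rest, either way round below 0.2 rad and angle between scanner's own z axis and vertical below 0.15 rad and contact force between the fingers and scanner below 0.1 N and (x of bottle_white in the frame of hatch below 0 m or y of bottle_white in the frame of hatch above 0.14 m) and (x of bottle_blue in the frame of hatch below 0 m or y of bottle_blue in the frame of hatch above 0.14 m) and (x of bottle_green in the frame of hatch below 0 m or y of bottle_green in the frame of hatch above 0.14 m) and (x of bottle_red in the frame of hatch below 0 m or y of bottle_red in the frame of hatch above 0.14 m)), for 0.3 s.
At the end, for the whole second after the job is handed in: every bottle that was on the bench lies at rest inside the hand-in box, behind the flap (its middle more than 30 mm behind it and less than 140 mm above the bench), the flap is shut (below 0.06 rad), and the scanner lies in its rest (within 20 mm sideways and 6 mm in height, within 0.2 rad) (x of bottle_white in the frame of hatch between 0.03 and 0.43 m and y of bottle_white in the frame of hatch between -0.13 and 0.13 m and height (world z) of bottle_white between 0 and 0.14 m and linear speed of each of bottle_white, bottle_blue, bottle_green, bottle_red below 0.03 m/s and x of bottle_blue in the frame of hatch between 0.03 and 0.43 m and y of bottle_blue in the frame of hatch between -0.13 and 0.13 m and height (world z) of bottle_blue between 0 and 0.14 m and x of bottle_green in the frame of hatch between 0.03 and 0.43 m and y of bottle_green in the frame of hatch between -0.13 and 0.13 m and height (world z) of bottle_green between 0 and 0.14 m and x of bottle_red in the frame of hatch between 0.03 and 0.43 m and y of bottle_red in the frame of hatch between -0.13 and 0.13 m and height (world z) of bottle_red between 0 and 0.14 m and horizontal distance between scanner and rest_seat below 0.02 m and z of scanner in the frame of rest_seat between -0.006 and 0.006 m and angle between the x axis of scanner and the x axis of scanner_rest, either way round below 0.2 rad and angle between scanner's own z axis and vertical below 0.15 rad and contact force between the fingers and scanner below 0.1 N and value of joint flap below 0.06 rad); the robot touches nothing.
It fails at once if the beaker is shoved more than 30 mm or tipped (distance of beaker from where it was at the start of the episode above 0.03 m or angle between beaker's own z axis and vertical above 0.35 rad).
It fails at once if the reagent bottle is shoved more than 30 mm or tipped (distance of reagent from where it was at the start of the episode above 0.03 m or angle between reagent's own z axis and vertical above 0.35 rad).
It fails at once if the jar is shoved more than 30 mm or tipped (distance of jar from where it was at the start of the episode above 0.03 m or angle between jar's own z axis and vertical above 0.35 rad).
Of bottle_white, bottle_blue, bottle_green, bottle_red only 2 to 4 are there at a start; the rules pass over those that are not, and their reading is None.
At some moment in a run one of bottle_white, bottle_blue, bottle_green, bottle_red may be knocked a few centimetres aside while the robot is not near it.
It also fails if it takes over 210 s, if anything falls off the work surface, if the arm or the gripper's body presses on something with over 40 N, if the wrist force passes 120 N, or if a joint passes its speed limit or range.

## Robot

A 6-joint arm with a two-finger parallel gripper is mounted at the origin on the work surface. World frame = base frame: x ahead of the robot, y to its left, z up, the work surface at z = 0. Lengths are in mm, angles in rad, forces in N, time in s.
With the tool pointing down it reaches from about 275 to 825 mm from the base axis. Payload 5.2 kg.
Tool frame: the origin (TCP) lies on the front face of the gripper's body, between the roots of the fingers; the fingertips stand 84 mm ahead of it and the grasp point (between the pads) lies 65 mm ahead of it (grip_point_offset is the z of the grasp point in the tool frame, in mm); z points along the fingers, y is the direction in which the jaws open and shut (so a half turn about z gives the same grasp; the last joint's range is limited). The gripper opens to 93 mm and grips with 3 to 60 N. Pads are 15 mm wide; open, the fingers measure 128 mm over their backs; the gripper's body (75 mm by 188 mm) begins 65 mm behind the grasp point.
Start: joints at [0.991, 0.259, 1.535, -0, 1.348, -0.203], TCP at [202.35, 511.429, 302.753] pointing down, gripper open.
Joint ranges: [-3.14, 3.14], [-0.91, 2.08], [0.19, 2.58], [-1.22, 4.36], [0.22, 2.71], [-3.12, 3.12]. Speed limits (rad/s): [2.57, 2.57, 3.14, 3.14, 3.14, 3.14].

## Interface

Orientations are given as a unit quaternion [w, x, y, z].
In Python, from rig import state, camera, job_done, grip_point_offset gives the robot as it stands.
- The arm moves only by the tool move_arm, never from a script. Its argument "motion" is a list of rows, each a list of 7 numbers: the shift along the world's x, y, z in units of 60 mm (1.0 is 60 mm), then the turn, a rotation vector about the world's x, y, z in units of 8 degrees (1.0 is 8 degrees), then the opening, from 0 (shut) to 1 (fully open). In form: [[x, y, z, rx, ry, rz, jaw], ...]. A call has 1 to 10 rows; each row shifts and turns the commanded pose from where the row before left it; what a row does not reach is not made up. A row lasts 1/8 s, in which the tool goes at most 62.5 mm and 10.7 degrees, less where a joint would pass 70% of its speed; a pose out of reach is approached as far as the arm can. A call is refused whole if a number of a shift passes 1 or a number of a turn 1, either way. A call with a gripper value outside its range is refused whole. The fingers move at their own pace and stop on an object; "squeeze" is the grip in N (left out, the last holds). Time passes only in rows, so rows that do not move let the fingers close. It gives the time, the measured TCP pose, the force and the opening at its end, in the units of the state.
- state(): the state, without advancing time (a new reading comes with each control period).
- camera(name): name is "scene" or "top"; returns a dict with "image" (400x640x3 uint8, red, green, blue), "camera_matrix" (3x3 intrinsics, pixels), "extrinsics" (4x4, takes a point from camera to world coordinates). Camera axes: x right, y up, looking along -z (the intrinsics and any distortion apply to the point x, -y, -z); pixel columns grow to the right and rows downward; lengths in mm; the calibration is good to about 2 mm. A picture is of the moment at which its call begins. There is no depth.
- job_done(): hands the job in, once; it reports no verdict.
The state is a dict: "t": time; "joints": joint angles; "joint_vel": joint speeds; "joint_torque": joint torques, N m; "position": TCP position; "tool_rot": TCP orientation; "ft_force": force on the tool from outside, world axes, zero at the start; "ft_torque": the same for the moment, N m; "width": opening from 0.0 (shut) to 1.0 (fully open).
Only numpy, scipy, OpenCV 4.12 (cv2) and the standard library are available. Lean on these libraries where they do the work, as an engineer would, in place of code of your own. Each camera call takes 0.05 s, during which the arm holds its last target.

## Working session

There is one attempt and no reset: what is moved stays moved. The work goes in short steps, Python scripts to look and compute and a tool call to move; the robot and the scene stay as the last step left them, time stands still between calls to the robot, and variables do not carry over. Pictures are saved under pics/ and viewed, and the job is handed in when it is done.

Besides the shell and the picture viewer there is one more tool, called in YAML: its name, and indented under it one key for each argument. move_arm: Moves the arm, as the interface text tells. Its arguments: {"type":"object","properties":{"motion":{"type":"array"},"squeeze":{"type":"number"}},"required":["motion"]}

```bash
mkdir -p pics; cat > h.py <<'E'
import numpy as np, cv2, json
from rig import state, camera, job_done, grip_point_offset
def snap(name,tag):
    c=camera(name); cv2.imwrite(f'pics/{tag}.png',c['image'][:,:,::-1]); np.savez(f'pics/{tag}.npz',K=c['camera_matrix'],E=c['extrinsics'],im=c['image']); return c
def load(tag):
    return np.load(f'pics/{tag}.npz')
def ray(c,u,v):
    K=np.array(c['K']);E=np.array(c['E'])
    d=np.linalg.inv(K)@[u,v,1]; d=np.array([d[0],-d[1],-d[2]])
    return E[:3,3],E[:3,:3]@d
def onz(c,u,v,z):
    o,d=ray(c,u,v); return o+d*(z-o[2])/d[2]
def proj(c,p):
    K=np.array(c['K']);E=np.array(c['E'])
    q=E[:3,:3].T@(np.array(p,float)-E[:3,3]); q=np.array([q[0],-q[1],-q[2]]); q=K@q; return q[:2]/q[2]
def tri(pairs):
    A=np.zeros((3,3));b=np.zeros(3)
    for c,u,v in pairs:
        o,d=ray(c,u,v); d=d/np.linalg.norm(d); P=np.eye(3)-np.outer(d,d); A+=P;b+=P@o
    x=np.linalg.solve(A,b)
    r=[np.linalg.norm((np.eye(3)-np.outer(d/np.linalg.norm(d),d/np.linalg.norm(d)))@(x-o)) for o,d in [ray(*p) for p in pairs]]
    return x,r
def crop(tag,u0,v0,u1,v1,s,out):
    im=cv2.imread(f'pics/{tag}.png')[v0:v1,u0:u1]; cv2.imwrite(f'pics/{out}.png',cv2.resize(im,None,fx=s,fy=s,interpolation=cv2.INTER_CUBIC))
E
python3 - <<'E'
from h import *
for n in ['scene','top']:
    c=snap(n,n+'0'); print(n,c['camera_matrix'],c['extrinsics'], c.keys())
print(state(),grip_point_offset)
E
```

```text
scene [[489.26758773   0.         314.8094525 ]
 [  0.         489.26758773 187.69762572]
 [  0.           0.           1.        ]] [[-4.19831218e-01 -7.79984763e-01  4.64074905e-01  1.28851896e+03]
 [ 9.07586724e-01 -3.57807113e-01  2.19682519e-01  4.07802117e+02]
 [-5.29971567e-03  5.13417802e-01  8.58122412e-01  1.55936083e+03]
 [ 0.00000000e+00  0.00000000e+00  0.00000000e+00  1.00000000e+00]] dict_keys(['image', 'camera_matrix', 'extrinsics'])
top [[363.39130729   0.         318.51507053]
 [  0.         363.39130729 211.58943034]
 [  0.           0.           1.        ]] [[-2.35169246e-02  9.97629964e-01 -6.46638112e-02  4.32108114e+02]
 [-9.99718373e-01 -2.32616519e-02  4.69784730e-03  5.92296102e+01]
 [ 3.18252617e-03  6.47560790e-02  9.97896048e-01  1.29823207e+03]
 [ 0.00000000e+00  0.00000000e+00  0.00000000e+00  1.00000000e+00]] dict_keys(['image', 'camera_matrix', 'extrinsics'])
{'t': 0.1, 'joints': array([ 9.91227101e-01,  2.59263056e-01,  1.53594565e+00,  1.97343656e-05,
        1.34798416e+00, -2.02808560e-01]), 'joint_vel': array([ 0.00010082, -0.00065695, -0.00243138, -0.0016908 , -0.00019256,
        0.00125908]), 'joint_torque': array([ 2.87575305e-03, -4.38208795e+01, -2.84643584e+01,  7.18912762e-02,
        3.62537813e-02, -4.09040422e-05]), 'position': array([202.13750235, 511.14157991, 302.01576107]), 'tool_rot': array([-3.13963668e-04,  1.87270217e-01,  9.82308111e-01, -7.35990589e-04]), 'ft_force': array([-0.33838897,  0.18443833,  0.59753204]), 'ft_torque': array([-0.02076765, -0.02279107, -0.02994587]), 'width': 1.004090585229189} 65.3
```

```bash
python3 -c "
from h import *
crop('top0',0,0,640,400,1.25,'t0');crop('scene0',0,0,640,400,1.25,'s0')"
```

```text
(no output)
```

View pics/t0.png

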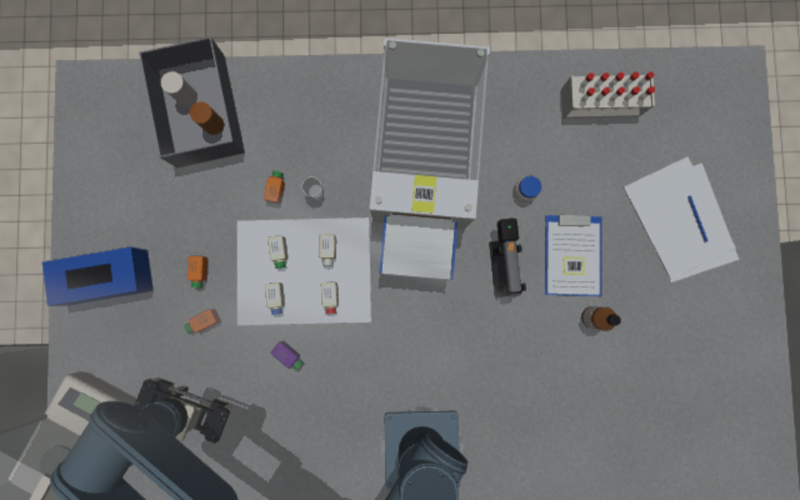

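View pics/s0.png

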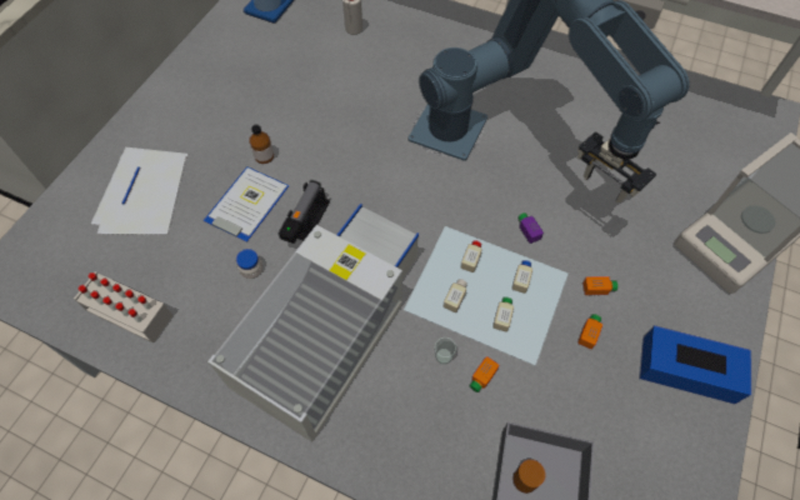

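The pictures show the robot base at the top view's lower middle (420,450), the box above it (430,130) and the scanner in its rest (510,258). The clipboard is at (573,258), with the reagent bottle (600,318) and the jar (529,187) near it. All four cream bottles lie on a white sheet around (300,270). The beaker is at (312,187). The orange and purple bottles are decoys.

```bash
python3 -c "
from h import *
crop('top0',290,130,500,290,3.8,'t1');crop('top0',180,165,310,265,6,'t2');crop('scene0',150,90,350,240,4,'s1');crop('scene0',315,170,465,290,5,'s2')"
```

```text
(no output)
```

View pics/t1.png

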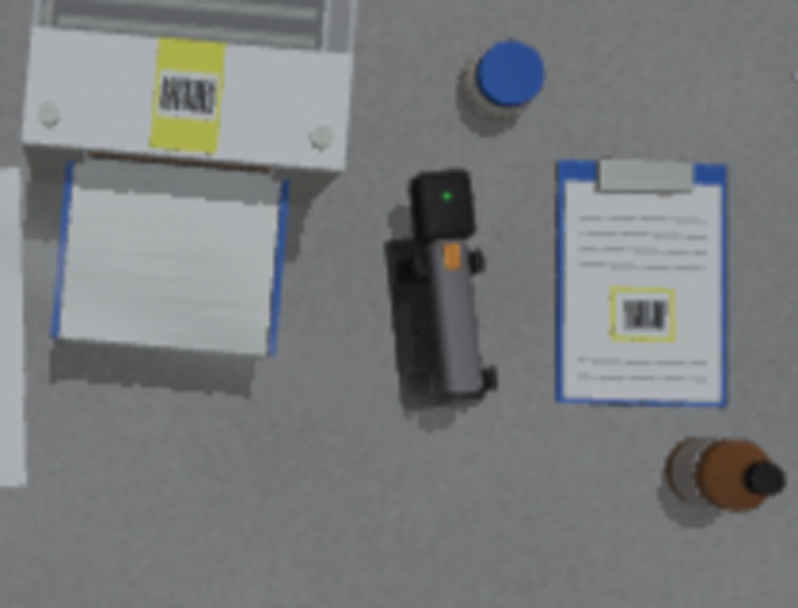

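View pics/s1.png

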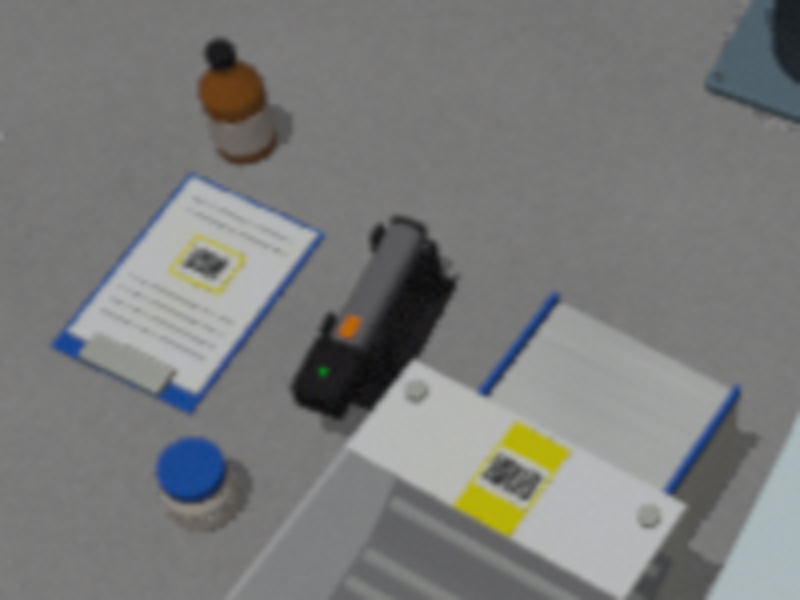

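View pics/t2.png

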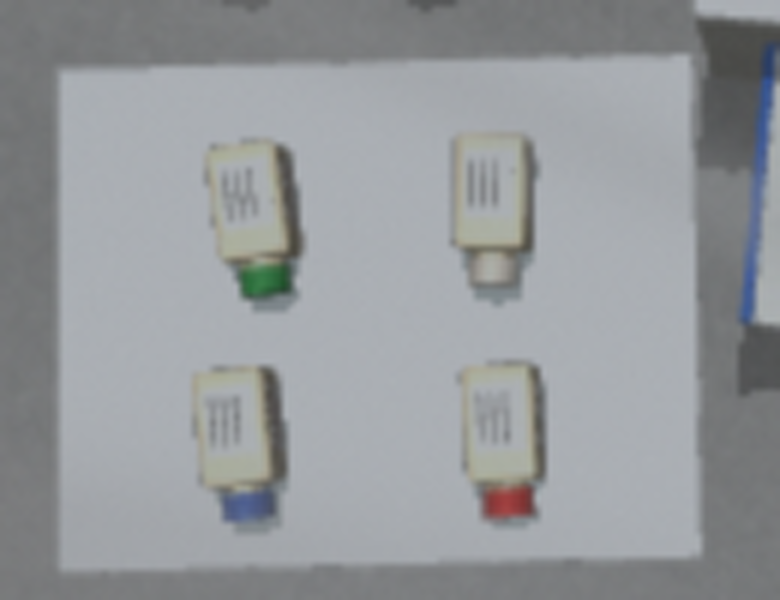

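View pics/s2.png

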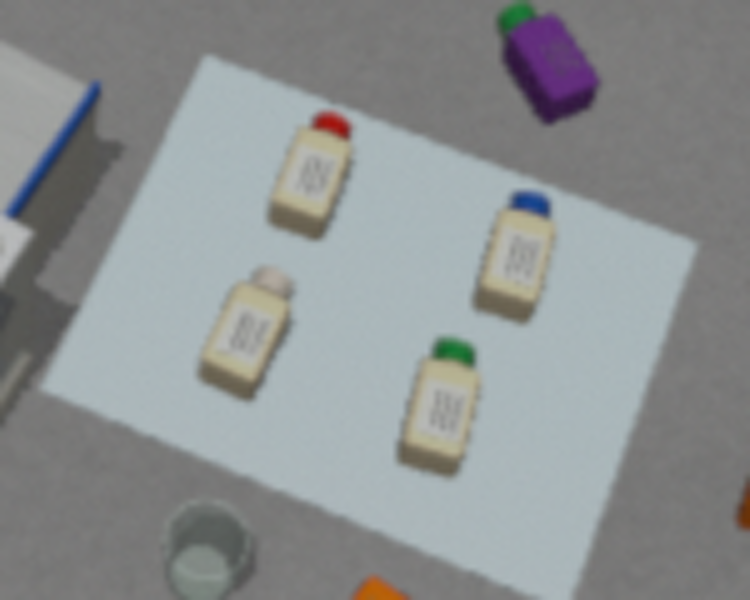

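```bash
cat > m1.py <<'E'
from h import *
T=load('top0');S=load('scene0')
t1=lambda u,v:(T,290+u/3.8-.37,130+v/3.8-.37)
s1=lambda u,v:(S,150+u/4-.375,90+v/4-.375)
t2=lambda u,v:(T,180+u/6-.4,165+v/6-.4)
s2=lambda u,v:(S,315+u/5-.4,170+v/5-.4)
def p(n,*a):
    x,r=tri(a); print(n,np.round(x,1),np.round(r,1)); return x
if __name__=='__main__':
    p('batch',t1(643,314),s1(207,264))
    p('hlabel',t1(187,95),s1(513,477))
    p('roofFR',t1(346,168),s1(415,360))
    p('roofFL',t1(24,145),s1(686,507))
    p('screwR',t1(320,137),s1(416,391))
    p('screwL',t1(49,113),s1(649,516))
    p('deckcornerR(railtop)',t1(271,355),s1(557,297))
    p('deckcornerL',t1(53,338),s1(738,388))
    p('scan led',t1(447,196),s1(323,372))
    p('scan orange',t1(452,256),s1(349,326))
    p('scan rear end top mid',t1(463,389),s1(408,224))
    for n,a,b in [('white base',(490,135),None)]: pass
    # bottle label (top face) & cap ends
    for n,lb,lbs in [('red',(496,416),(314,176)),('blue',(226,423),(520,256)),('white',(486,184),(246,333)),('green',(242,194),(445,409))]:
        p(n+' label',t2(*lb),s2(*lbs))
    for n,q in [('reagent cap',(763,478)),('jar lid',(511,73))]:
        pass
    p('reagent cap',t1(763,478),s1(220,50)); p('jar lid',t1(511,73),s1(191,467))
E
python3 m1.py
```

```text
batch [ 501.6 -446.2    9.1] [0.1 0.1]
hlabel [675.2 -11.8 205.5] [0. 0.]
roofFR [ 612.6 -135.4  205.9] [1.9 1.9]
roofFL [639.  120.5 197.5] [0.6 0.6]
screwR [ 638.6 -117.5  207.7] [0.5 0.5]
screwL [662.6  99.6 206.8] [0.7 0.7]
deckcornerR(railtop) [467.4 -80.9 133.8] [0.5 0.5]
deckcornerL [486.5 101.5 134.5] [0.7 0.7]
scan led [ 603.9 -243.4  100.2] [0.3 0.3]
scan orange [ 551.5 -246.8   98.2] [0.2 0.2]
scan rear end top mid [ 435.2 -249.9  104.3] [0. 0.]
red label [440.5 249.6  43. ] [0.8 0.8]
blue label [440.6 403.1  44.7] [0.3 0.3]
white label [574.7 252.5  45.2] [0.1 0.1]
green label [571.8 393.6  46. ] [0.6 0.6]
reagent cap [ 355.7 -487.7  145. ] [1.5 1.5]
jar lid [ 719.9 -314.9   65.1] [0.1 0.1]
```

```bash
python3 -c "
from h import *
crop('top0',385,165,425,240,8,'t3');crop('scene0',215,135,270,200,9,'s3')
a=cv2.imread('pics/t3.png');b=cv2.imread('pics/s3.png')
print(a.shape,b.shape)
h=600
c=np.zeros((600,820,3),np.uint8);c[:600,:320]=a[:600];c[:585,324:324+495]=b
cv2.imwrite('pics/ts3.png',c[:, :800])"
```

```text
(600, 320, 3) (585, 495, 3)
```

View pics/ts3.png

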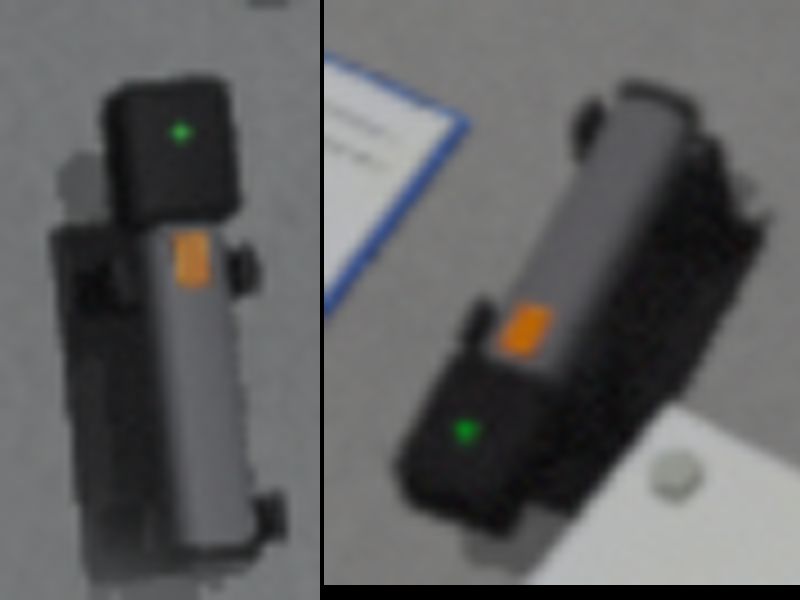

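```bash
cat > m2.py <<'E'
from m1 import *
t3=lambda u,v:(T,385+u/8-.44,165+v/8-.44)
s3=lambda u,v:(S,215+(u-324)/9-.44,135+v/9-.44)
for n,a,b,z in [('led',(180,132),(466,431),96),('orange',(192,260),(526,330),94),('rearmid',(219,543),(658,95),94),('earF',(243,272),(480,322),84),('earR',(270,518),(590,130),84),
 ('headFL',(108,90),None,96),('headFR',(226,84),None,96),('headRR',(238,212),None,96)]:
    print(n, np.round(onz(*t3(*a),z),1), b and np.round(onz(*s3(*b),z),1), b and np.round(tri([t3(*a),s3(*b)])[0],1))
# base left edge
for q in [(52,232),(86,575)]: print('base',np.round(onz(*t3(*q),8),1))
E
python3 m2.py
```

```text
led [ 605.2 -244.1   96. ] [ 601.3 -245.5   96. ] [ 604.3 -242.6  102.3]
orange [ 551.7 -247.5   94. ] [ 549.6 -248.2   94. ] [ 551.3 -246.7   97.4]
rearmid [ 433.8 -254.1   94. ] [ 427.1 -255.6   94. ] [ 433.7 -250.9  105.1]
earF [ 547.1 -271.3   84. ] [ 548.9 -271.3   84. ] [ 547.4 -272.3   81.1]
earR [ 443.7 -278.4   84. ] [ 448.4 -277.    84. ] [ 443.8 -280.7   76. ]
headFL [ 623.5 -214.8   96. ] None None
headFR [ 624.9 -264.2   96. ] None None
headRR [ 571.1 -267.    96. ] None None
base [ 574.2 -207.4    8. ]
base [ 421.1 -216.9    8. ]
```

move_arm:
  motion:
    - [0.31,-0.8,0,0,0,0.2,1]
    - [0.31,-0.8,0,0,0,0.2,1]
    - [0.31,-0.8,0,0,0,0.2,1]
    - [0.31,-0.8,0,0,0,0.2,1]
    - [0.31,-0.8,0,0,0,0.2,1]
    - [0.31,-0.8,0,0,0,0.2,1]
    - [0.31,-0.8,0,0,0,0.2,1]
    - [0.31,-0.8,0,0,0,0.2,1]

```text
t: 1.1
position: [351.3, 125.9, 302.7]
tool_rot: [0.0, 0.076, 0.997, 0.0]
ft_force: [1.4, 0.2, 0.5]
width: 1.003
```

move_arm:
  motion:
    - [0.31,-0.8,0,0,0,0.2,1]
    - [0.31,-0.8,0,0,0,0.2,1]
    - [0.31,-0.8,0,0,0,0.2,1]
    - [0.31,-0.8,0,0,0,0.2,1]
    - [0.31,-0.8,0,0,0,0.2,1]
    - [0.31,-0.8,0,0,0,0.2,1]
    - [0.31,-0.8,0,0,0,0.2,1]
    - [0,0,0,0,0,0,1]
    - [0,0,0,0,0,0,1]

```text
t: 2.22
position: [480.8, -208.0, 302.1]
tool_rot: [-0.001, -0.021, 1.0, 0.001]
ft_force: [-0.3, -0.1, -0.2]
width: 1.0
```

```bash
cat >> h.py <<'E'
from scipy.spatial.transform import Rotation as Ro
def go(pos=None,ytool=None,show=True,R=None):
    "delta in move units from measured to target; tool pointing down with tool y at angle ytool deg"
    s=state(); q=s['tool_rot']; R0=Ro.from_quat([q[1],q[2],q[3],q[0]])
    a=np.radians(ytool); y=np.array([np.cos(a),np.sin(a),0]); z=np.array([0,0,-1.]); x=np.cross(y,z)
    R1=Ro.from_matrix(np.c_[x,y,z]) if R is None else R
    rv=np.degrees((R1*R0.inv()).as_rotvec())/8
    m=R0.as_matrix()
    d=(np.array(pos)-s['position'])/60
    print('t',round(s['t'],2),'pos',np.round(s['position'],1),'ytool',round(np.degrees(np.arctan2(m[1,1],m[0,1])),2),'w',round(s['width'],3),'F',np.round(s['ft_force'],1),'j',np.round(s['joints'],2))
    print('delta units',np.round(d,3),np.round(rv,3))
E
python3 -c "
from h import *
go((500.5,-250.3,145.3),93.5); snap('top','top1')
crop('top1',340,130,500,250,5,'t4')"
```

```text
t 2.23 pos [ 480.8 -208.   302.1] ytool 92.37 w 1.0 F [-0.3 -0.1 -0.2] j [-0.62  0.21  1.6   0.    1.33 -2.23]
delta units [ 0.328 -0.705 -2.613] [-0.011 -0.011  0.142]
```

View pics/t4.png

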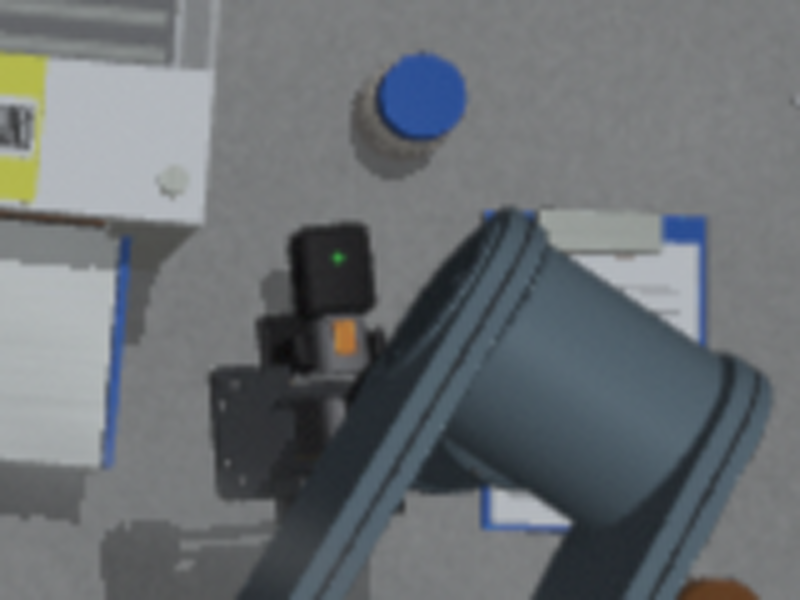

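The arm hangs over the scanner; its LED is at (338,258) in the crop, where it was before. Next I line up and go down.

move_arm:
  motion:
    - [0.16,-0.35,0,0,0,0.07,1]
    - [0.16,-0.35,0,0,0,0.07,1]
    - [0,0,-0.4,0,0,0,1]
    - [0,0,-0.4,0,0,0,1]
    - [0,0,-0.4,0,0,0,1]
    - [0,0,0,0,0,0,1]

```text
t: 3.02
position: [499.5, -248.4, 229.4]
tool_rot: [-0.002, -0.032, 0.999, 0.001]
ft_force: [0.2, -0.2, 0.1]
width: 1.001
```

```bash
python3 -c "
from h import *
go((500.5,-250.3,145.3),93.5)
for n in ['scene','top']: snap(n,n+'2')
crop('scene2',200,110,300,210,6,'s4')"
```

```text
t 3.02 pos [ 499.5 -248.4  229.4] ytool 93.62 w 1.001 F [ 0.2 -0.2  0.1] j [-0.66  0.33  1.62  0.    1.19 -2.3 ]
delta units [ 0.016 -0.032 -1.402] [-0.02  -0.023 -0.015]
```

View pics/s4.png

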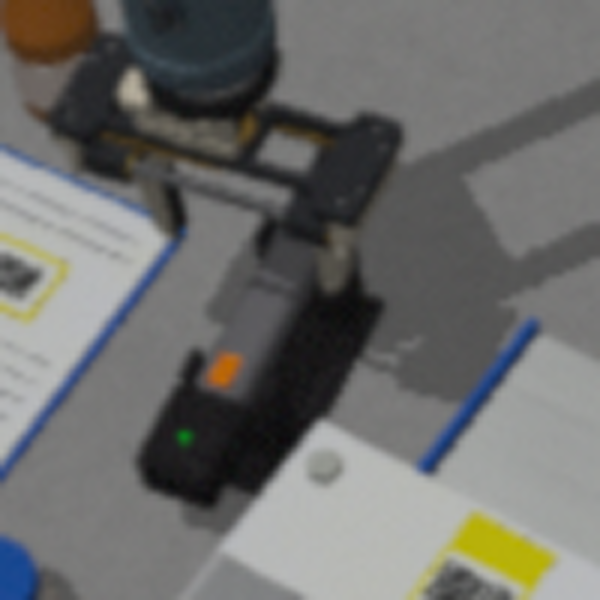

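The fingers straddle the handle. I'll lower and close.

move_arm:
  motion:
    - [0.02,-0.03,-0.35,0,0,0,1]
    - [0,0,-0.35,0,0,0,1]
    - [0,0,-0.35,0,0,0,1]
    - [0,0,-0.35,0,0,0,1]
    - [0,0,0,0,0,0,1]
    - [0,0,0,0,0,0,1]
  squeeze: 30

```text
t: 3.88
position: [502.5, -252.7, 148.3]
tool_rot: [0.001, -0.031, 1.0, -0.001]
ft_force: [0.9, 0.4, 0.5]
width: 0.997
```

```bash
python3 -c "
from h import *
go((500.5,-250.3,145.3),93.5)"
```

```text
t 3.88 pos [ 502.5 -252.7  148.3] ytool 93.55 w 0.997 F [0.9 0.4 0.5] j [-0.66  0.43  1.7  -0.    1.01 -2.3 ]
delta units [-0.033  0.04  -0.051] [ 0.011  0.014 -0.006]
```

move_arm:
  motion:
    - [0,0,0,0,0,0,0.2]
    - [0,0,0,0,0,0,0.2]
    - [0,0,0,0,0,0,0.2]
    - [0,0,0,0,0,0,0.2]
    - [0,0,0,0,0,0,0.2]
    - [0,0,0,0,0,0,0.2]
  squeeze: 30

```text
t: 4.62
position: [501.7, -252.4, 146.7]
tool_rot: [-0.0, -0.031, 1.0, 0.0]
ft_force: [0.9, 0.0, -0.6]
width: 0.406
```

```bash
python3 -c "
from h import *
go((500.5,-250.3,145.3),93.5)"
```

```text
t 4.62 pos [ 501.7 -252.4  146.7] ytool 93.53 w 0.406 F [ 0.9  0.  -0.6] j [-0.66  0.43  1.7   0.    1.01 -2.3 ]
delta units [-0.02   0.034 -0.023] [-0.001 -0.001 -0.004]
```

move_arm:
  motion:
    - [0,0,0,0,0,0,0.2]
    - [0,0,0,0,0,0,0.2]
    - [0,0,0,0,0,0,0.2]

```text
t: 5.0
position: [501.7, -252.3, 146.7]
tool_rot: [-0.0, -0.031, 1.0, 0.0]
ft_force: [-0.0, -0.2, -0.2]
width: 0.365
```

move_arm:
  motion:
    - [0,0,0.1,0,0,0,0.2]
    - [0,0,0.3,0,0,0,0.2]
    - [0,0,0.4,0,0,0,0.2]
    - [0,0,0.4,0,0,0,0.2]
    - [0,0,0.3,0,0,0,0.2]
    - [0,0,0,0,0,0,0.2]
    - [0,0,0,0,0,0,0.2]

```text
t: 5.88
position: [501.4, -252.1, 236.0]
tool_rot: [-0.0, -0.031, 1.0, 0.0]
ft_force: [-0.2, 0.5, -2.1]
width: 0.367
```

```bash
python3 -c "
from h import *
go((423,-309,186),33.5)
for n in ['scene','top']: snap(n,n+'3')
crop('scene3',190,80,320,205,4.5,'s5');crop('top3',340,130,500,250,5,'t5')"
```

```text
t 5.88 pos [ 501.4 -252.1  236. ] ytool 93.53 w 0.367 F [-0.2  0.5 -2.1] j [-0.66  0.33  1.6  -0.    1.21 -2.3 ]
delta units [-1.306 -0.948 -0.834] [-8.000e-03 -4.000e-03 -7.504e+00]
```

View pics/s5.png

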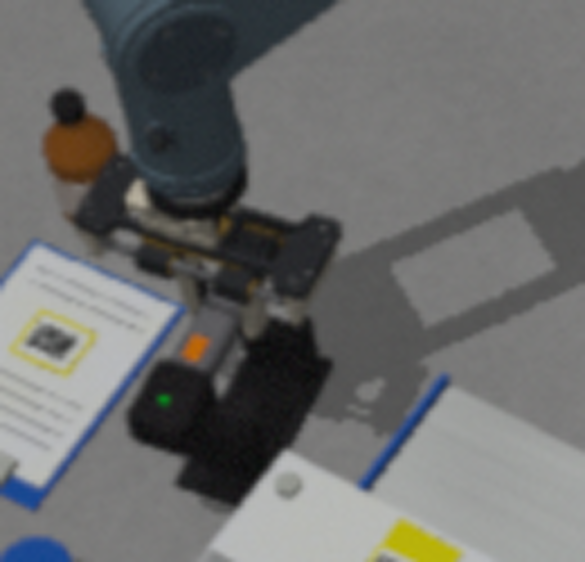

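View pics/t5.png

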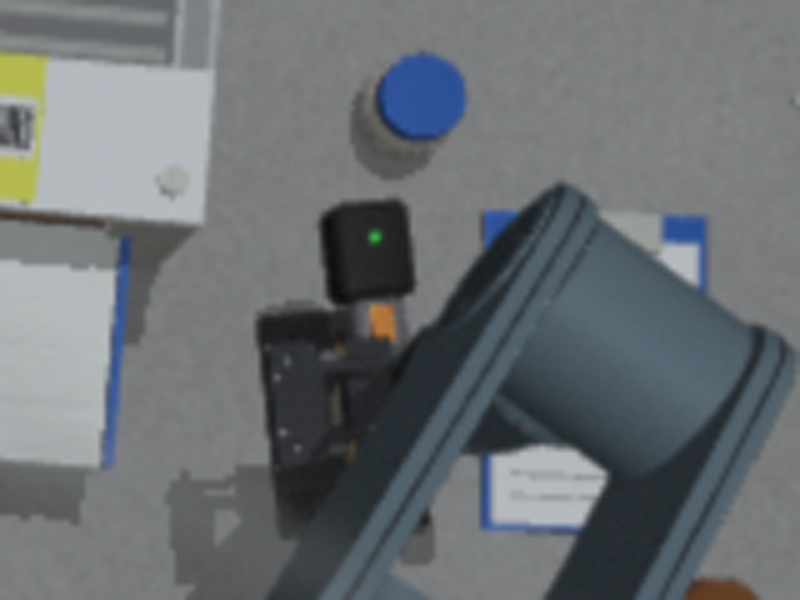

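```bash
python3 -c "
from h import *
T=load('top3');S=load('scene3')
f=lambda a,b: np.round(tri([(T,340+a[0]/5-.4,130+a[1]/5-.4),(S,190+b[0]/4.5-.4,80+b[1]/4.5-.4)])[0],1)
print(f((375,237),(163,400)),f((382,322),(196,348)))
for z in (0,8): print([np.round(onz(S,190+a/4.5-.4,80+b/4.5-.4,z),1) for a,b in [(180,485),(232,503),(330,365)]])
"
```

```text
[ 603.8 -244.6  189.6] [ 551.4 -247.2  186.8]
[array([ 576.1, -280.1,   -0. ]), array([ 573.3, -232.5,    0. ]), array([ 418.6, -223.4,    0. ])]
[array([ 579.8, -276.5,    8. ]), array([ 576.9, -229.2,    8. ]), array([ 423.1, -220.1,    8. ])]
```

move_arm:
  motion:
    - [-0.14,-0.1,0,0,0,-0.75,0.2]
    - [-0.14,-0.1,0,0,0,-0.75,0.2]
    - [-0.14,-0.1,0,0,0,-0.75,0.2]
    - [-0.14,-0.1,0,0,0,-0.75,0.2]
    - [-0.14,-0.1,0,0,0,-0.75,0.2]
    - [-0.14,-0.1,0,0,0,-0.75,0.2]
    - [-0.14,-0.1,0,0,0,-0.75,0.2]
    - [-0.14,-0.1,0,0,0,-0.75,0.2]
    - [-0.14,-0.1,0,0,0,-0.75,0.2]
    - [-0.14,-0.1,0,0,0,-0.75,0.2]

```text
t: 7.22
position: [417.2, -312.2, 235.8]
tool_rot: [-0.001, 0.475, 0.88, 0.0]
ft_force: [0.5, 0.7, -1.5]
width: 0.363
```

move_arm:
  motion:
    - [0,0,0,0,0,0,0.2]
    - [0,0,0,0,0,0,0.2]

```text
t: 7.48
position: [417.8, -312.1, 236.3]
tool_rot: [-0.0, 0.472, 0.881, 0.0]
ft_force: [0.2, -0.2, -1.9]
width: 0.359
```

```bash
python3 -c "
from h import *
go((415.5,-316.1,187.3),33.5)
for n in ['scene','top']: snap(n,n+'4')
crop('scene4',170,80,300,205,4.5,'s6');crop('top4',340,130,500,250,5,'t6')"
```

```text
t 7.47 pos [ 417.8 -312.1  236.3] ytool 33.64 w 0.359 F [ 0.2 -0.2 -1.9] j [-0.86  0.26  1.7   0.    1.18 -1.44]
delta units [-0.039 -0.066 -0.817] [-0.005 -0.002 -0.017]
```

View pics/s6.png

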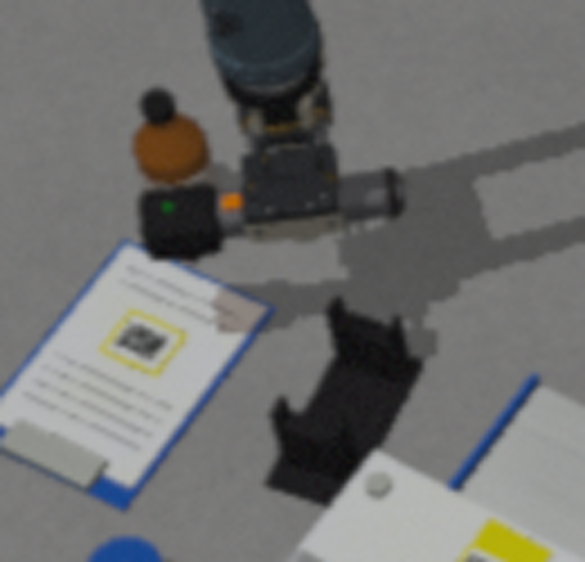

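View pics/t6.png

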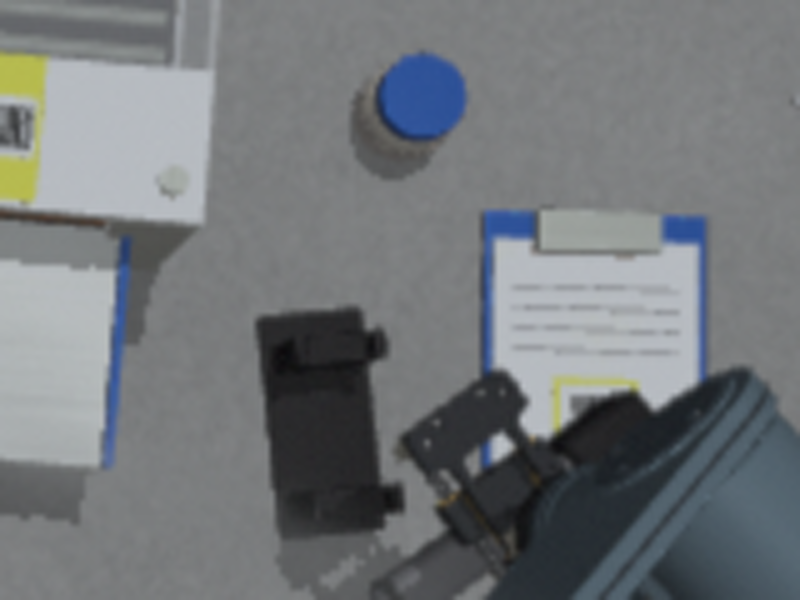

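```bash
python3 -c "
from h import *
T=load('top4');S=load('scene4')
print('led',onz(S,170+167/4.5-.4,80+207/4.5-.4,189.6))
print('orange',onz(S,170+231/4.5-.4,80+202/4.5-.4,186.8))
c=[onz(T,340+a/5-.4,130+b/5-.4,8) for a,b in [(258,320),(360,308),(384,527),(280,540)]]
print(np.round(c,1),np.mean(c,0)); d=(c[0]+c[1]-c[2]-c[3]);print(np.degrees(np.arctan2(d[1],d[0])),np.linalg.norm(d)/2)
"
```

```text
led [ 474.89731091 -397.69485313  189.6       ]
orange [ 447.9340653  -355.99293672  186.8       ]
[[ 574.  -207.9    8. ]
 [ 581.  -281.2    8. ]
 [ 424.5 -291.9    8. ]
 [ 417.  -217.8    8. ]] [ 499.11260152 -249.69014865    8.        ]
3.7673075198784858 157.1134880421428
```

move_arm:
  motion:
    - [-0.04,-0.07,-0.3,0,0,0,0.2]
    - [0,0,-0.3,0,0,0,0.2]
    - [0,0,-0.22,0,0,0,0.2]
    - [0,0,0,0,0,0,0.2]
    - [0,0,0,0,0,0,0.2]
    - [0,0,0,0,0,0,0.2]

```text
t: 8.32
position: [415.7, -316.9, 188.3]
tool_rot: [0.001, 0.473, 0.881, -0.0]
ft_force: [0.1, -1.0, -3.3]
width: 0.367
```

```bash
python3 -c "
from h import *
go((415.5,-316.1,187.3),33.5)
for n in ['scene','top']: snap(n,n+'5')
crop('scene5',170,80,300,205,4.5,'s7')
S=load('scene5')
m=Ro.from_quat(np.roll(state()['tool_rot'],-1)).as_matrix(); f=-m[:,0] if (-m[:,0])@[1,-1,0]>0 else m[:,0]; u=-m[:,2]
p=state()['position']; w=p-66.7*u+105.4*f-28*u; b=.5*f-.866*u
print('window',w,'beam hits', w+b*(6-w[2])/b[2], 'dist',(6-w[2])/b[2])
"
```

```text
t 8.32 pos [ 415.7 -316.9  188.3] ytool 33.54 w 0.367 F [ 0.1 -1.  -3.3] j [-0.86  0.32  1.76  0.    1.07 -1.45]
delta units [-0.003  0.013 -0.016] [ 0.008  0.007 -0.005]
window [ 473.86421761 -404.73380057   93.56563048] beam hits [ 501.87916925 -446.98099521    6.        ] dist 101.18227650117056
```

View pics/s7.png

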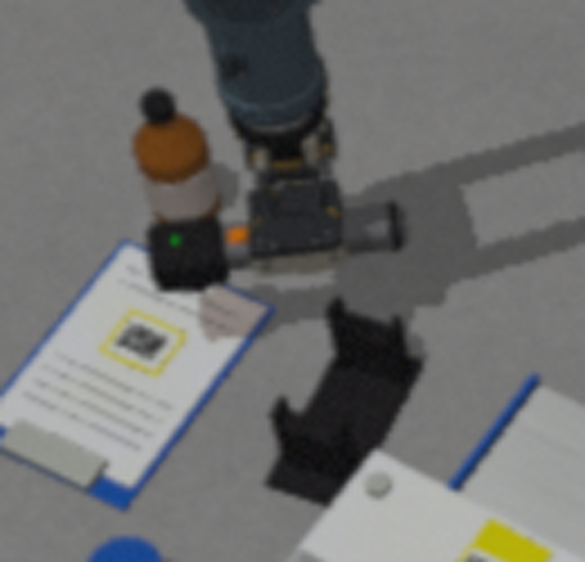

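The beam should meet the label's middle from 101 mm. I'll hold for 2.5 s.

move_arm:
  motion:
    - [0,0,0,0,0,0,0.2]
    - [0,0,0,0,0,0,0.2]
    - [0,0,0,0,0,0,0.2]
    - [0,0,0,0,0,0,0.2]
    - [0,0,0,0,0,0,0.2]
    - [0,0,0,0,0,0,0.2]
    - [0,0,0,0,0,0,0.2]
    - [0,0,0,0,0,0,0.2]
    - [0,0,0,0,0,0,0.2]
    - [0,0,0,0,0,0,0.2]

```text
t: 9.68
position: [415.3, -316.6, 187.6]
tool_rot: [-0.0, 0.473, 0.881, -0.0]
ft_force: [-0.5, 0.1, -1.4]
width: 0.362
```

move_arm:
  motion:
    - [0,0,0,0,0,0,0.2]
    - [0,0,0,0,0,0,0.2]
    - [0,0,0,0,0,0,0.2]
    - [0,0,0,0,0,0,0.2]
    - [0,0,0,0,0,0,0.2]
    - [0,0,0,0,0,0,0.2]
    - [0,0,0,0,0,0,0.2]
    - [0,0,0,0,0,0,0.2]
    - [0,0,0,0,0,0,0.2]
    - [0,0,0,0,0,0,0.2]

```text
t: 10.92
position: [415.3, -316.6, 187.5]
tool_rot: [0.0, 0.473, 0.881, -0.0]
ft_force: [0.5, -0.4, -2.4]
width: 0.364
```

```bash
python3 -c "
from h import *
T=load('top0')
print(onz(T,290+643/3.8-.4,130+314/3.8-.4,6), onz(load('scene0'),150+207/4-.4,90+264/4-.4,6))
a=np.radians(-6); P=np.array([675.,-11.8])-155.4*np.array([np.cos(a),np.sin(a)]); print(P)
go((P[0],P[1],203+28+86.6+66.7),84)
"
```

```text
[ 501.88273551 -447.17268266    6.        ] [ 499.98576288 -448.16117288    6.        ]
[520.45129746   4.44372319]
t 10.93 pos [ 415.3 -316.6  187.5] ytool 33.53 w 0.364 F [ 0.5 -0.4 -2.4] j [-0.87  0.32  1.76 -0.    1.06 -1.45]
delta units [1.752 5.351 3.279] [0.    0.    6.309]
```

move_arm:
  motion:
    - [0,0,0.2,0,0,0,0.2]
    - [0,0,0.5,0,0,0,0.2]
    - [0,0,0.5,0,0,0,0.2]
    - [0,0,0.5,0,0,0,0.2]
    - [0,0,0.5,0,0,0,0.2]
    - [0,0,0.5,0,0,0,0.2]
    - [0,0,0.4,0,0,0,0.2]
    - [0,0,0.2,0,0,0,0.2]

```text
t: 11.92
position: [415.5, -316.7, 387.8]
tool_rot: [0.001, 0.473, 0.881, -0.001]
ft_force: [0.6, 0.2, -3.1]
width: 0.362
```

move_arm:
  motion:
    - [0.17,0.53,0,0,0,0.63,0.2]
    - [0.17,0.53,0,0,0,0.63,0.2]
    - [0.17,0.53,0,0,0,0.63,0.2]
    - [0.17,0.53,0,0,0,0.63,0.2]
    - [0.17,0.53,0,0,0,0.63,0.2]
    - [0.17,0.53,0,0,0,0.63,0.2]
    - [0.17,0.53,0,0,0,0.63,0.2]
    - [0.17,0.53,0,0,0,0.63,0.2]
    - [0.17,0.53,0,0,0,0.63,0.2]
    - [0.17,0.53,0,0,0,0.63,0.2]

```text
t: 13.18
position: [517.3, 2.6, 385.3]
tool_rot: [-0.0, 0.051, 0.999, 0.0]
ft_force: [-1.0, 0.1, -2.1]
width: 0.362
```

move_arm:
  motion:
    - [0,0,0,0,0,0,0.2]
    - [0,0,0,0,0,0,0.2]
    - [0,0,0,0,0,0,0.2]

```text
t: 13.55
position: [517.1, 0.6, 385.5]
tool_rot: [-0.0, 0.054, 0.999, -0.0]
ft_force: [-0.4, 0.2, -1.9]
width: 0.363
```

```bash
python3 -c "
from h import *
go((520.5,4.4,384.3),84)"
```

```text
t 13.55 pos [517.1   0.6 385.5] ytool 83.84 w 0.363 F [-0.4  0.2 -1.9] j [-0.21  0.16  1.47 -0.    1.52 -1.68]
delta units [ 0.056  0.063 -0.02 ] [ 0.002 -0.003  0.02 ]
```

move_arm:
  motion:
    - [0.05,0.06,-0.02,0,0,0.02,0.2]
    - [0,0,0,0,0,0,0.2]
    - [0,0,0,0,0,0,0.2]
    - [0,0,0,0,0,0,0.2]

```text
t: 14.05
position: [520.3, 4.9, 384.3]
tool_rot: [-0.0, 0.052, 0.999, -0.0]
ft_force: [1.0, 0.1, -1.8]
width: 0.367
```

```bash
python3 -c "
from h import *
go((520.5,4.4,384.3),84)
for n in ['scene','top']: snap(n,n+'6')
crop('scene6',190,110,350,235,4.8,'s8');crop('top6',270,120,400,230,6,'t8')
m=Ro.from_quat(np.roll(state()['tool_rot'],-1)).as_matrix(); f=m[:,0]*np.sign(m[0,0]); u=-m[:,2]
p=state()['position']; w=p-66.7*u+105.4*f-28*u; b=.5*f-.866*u
print('window',w,'beam hits', w+b*(203-w[2])/b[2], 'dist',(203-w[2])/b[2], 'led exp',p-66.7*u+102*f+20*u)
"
```

```text
t 14.05 pos [520.3   4.9 384.3] ytool 84.08 w 0.367 F [ 1.   0.1 -1.8] j [-0.21  0.16  1.46 -0.    1.52 -1.67]
delta units [ 0.003 -0.009 -0.001] [ 0.   -0.   -0.01]
window [625.18062045  -5.85669553 289.68261687] beam hits [674.96828296 -11.01251633 203.        ] dist 100.0985052860679 led exp [621.79612424  -5.50637308 337.68243416]
```

View pics/s8.png

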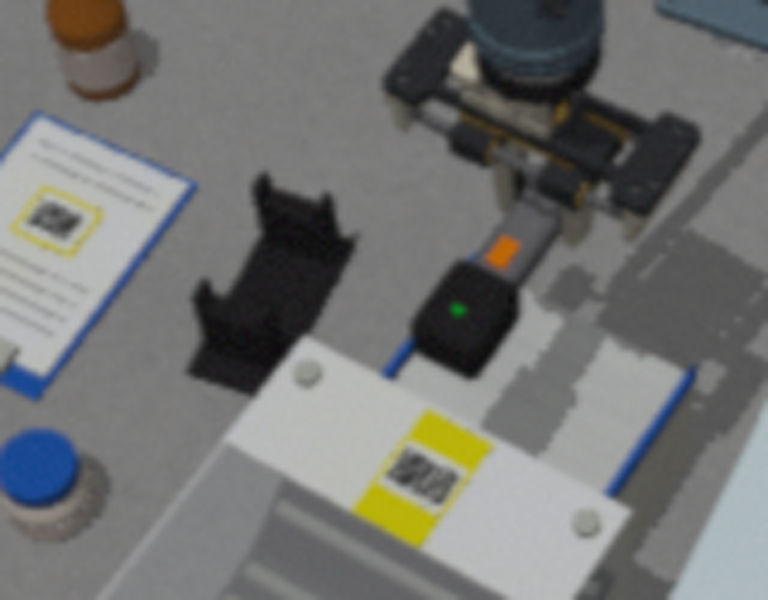

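View pics/t8.png

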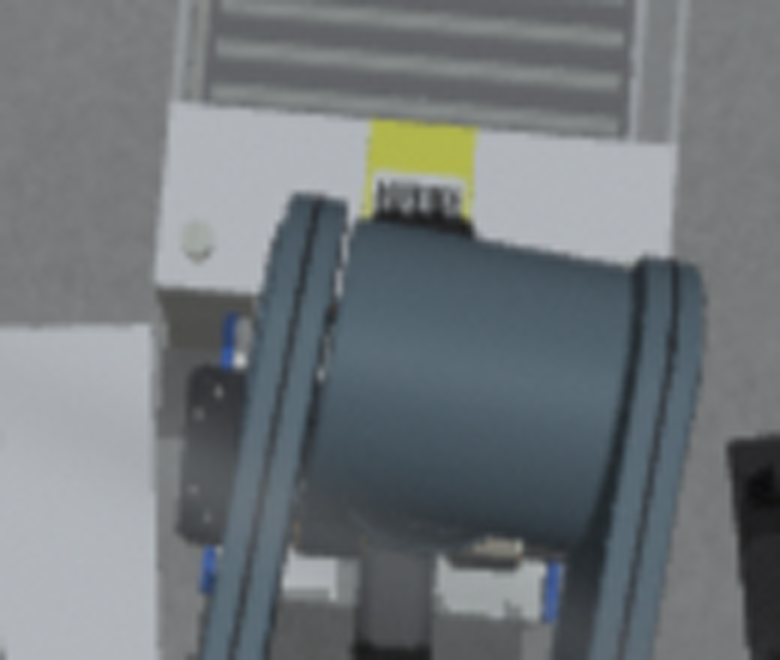

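```bash
python3 -c "
from h import *
S=load('scene6');print(onz(S,190+458/4.8-.4,110+309/4.8-.4,338.5))"
```

```text
[622.08747053  -4.72473586 338.5       ]
```

move_arm:
  motion:
    - [0,0,0,0,0,0,0.2]
    - [0,0,0,0,0,0,0.2]
    - [0,0,0,0,0,0,0.2]
    - [0,0,0,0,0,0,0.2]
    - [0,0,0,0,0,0,0.2]
    - [0,0,0,0,0,0,0.2]
    - [0,0,0,0,0,0,0.2]
    - [0,0,0,0,0,0,0.2]
    - [0,0,0,0,0,0,0.2]
    - [0,0,0,0,0,0,0.2]

```text
t: 15.4
position: [520.4, 5.0, 384.4]
tool_rot: [0.0, 0.052, 0.999, -0.0]
ft_force: [0.1, -0.5, -2.4]
width: 0.365
```

move_arm:
  motion:
    - [0,0,0,0,0,0,0.2]
    - [0,0,0,0,0,0,0.2]
    - [0,0,0,0,0,0,0.2]
    - [0,0,0,0,0,0,0.2]
    - [0,0,0,0,0,0,0.2]
    - [0,0,0,0,0,0,0.2]
    - [0,0,0,0,0,0,0.2]
    - [0,0,0,0,0,0,0.2]
    - [0,0,0,0,0,0,0.2]
    - [0,0,0,0,0,0,0.2]

```text
t: 16.65
position: [520.3, 5.0, 384.4]
tool_rot: [0.0, 0.052, 0.999, -0.0]
ft_force: [-0.4, -0.0, -2.8]
width: 0.365
```

```bash
python3 -c "
from h import *
go((501.5,-250.6,236),93.7)"
```

```text
t 16.65 pos [520.3   5.  384.4] ytool 84.09 w 0.365 F [-0.4 -0.  -2.8] j [-0.2   0.16  1.46 -0.    1.52 -1.67]
delta units [-0.314 -4.26  -2.473] [0.    0.    1.201]
```

move_arm:
  motion:
    - [-0.03,-0.47,0,0,0,0.13,0.2]
    - [-0.03,-0.47,0,0,0,0.13,0.2]
    - [-0.03,-0.47,0,0,0,0.13,0.2]
    - [-0.04,-0.47,0,0,0,0.13,0.2]
    - [-0.04,-0.47,0,0,0,0.13,0.2]
    - [-0.04,-0.47,0,0,0,0.13,0.2]
    - [-0.04,-0.47,0,0,0,0.13,0.2]
    - [-0.03,-0.47,0,0,0,0.13,0.2]
    - [-0.03,-0.47,0,0,0,0.14,0.2]
    - [0,0,0,0,0,0,0.2]

```text
t: 17.9
position: [501.5, -250.6, 383.9]
tool_rot: [-0.0, -0.03, 1.0, -0.0]
ft_force: [-0.1, 0.8, -2.2]
width: 0.362
```

move_arm:
  motion:
    - [0,0,-0.4,0,0,0,0.2]
    - [0,0,-0.5,0,0,0,0.2]
    - [0,0,-0.5,0,0,0,0.2]
    - [0,0,-0.5,0,0,0,0.2]
    - [0,0,-0.5,0,0,0,0.2]
    - [0,0,0,0,0,0,0.2]
    - [0,0,0,0,0,0,0.2]

```text
t: 18.77
position: [502.3, -248.7, 241.6]
tool_rot: [0.001, -0.031, 1.0, -0.0]
ft_force: [0.5, -0.4, -0.9]
width: 0.363
```

```bash
python3 -c "
from h import *
go((501.5,-250.6,147),93.7)
for n in ['scene','top']: snap(n,n+'7')
crop('scene7',190,80,320,205,4.5,'s9');crop('top7',340,130,500,250,5,'t9')"
```

```text
t 18.77 pos [ 502.3 -248.7  241.6] ytool 93.55 w 0.363 F [ 0.5 -0.4 -0.9] j [-0.66  0.32  1.6   0.    1.22 -2.29]
delta units [-0.014 -0.032 -1.576] [0.006 0.009 0.019]
```

View pics/s9.png

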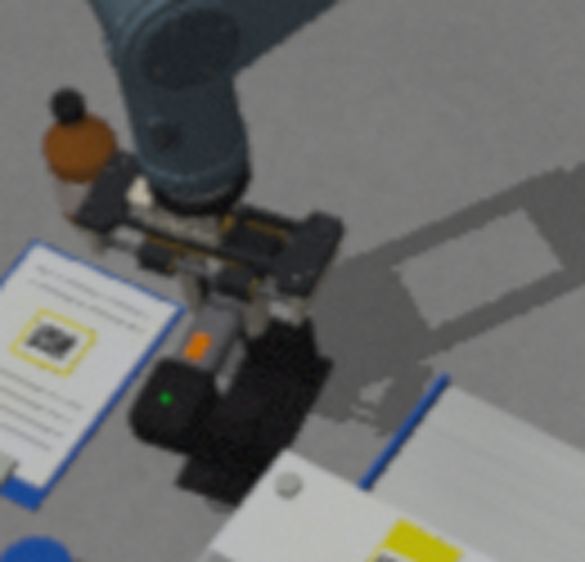

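The scanner hangs over its rest just as it did after lifting, with the LED at (165,398). I'll lower it in steps.

move_arm:
  motion:
    - [-0.01,-0.04,-0.3,0,0,0.02,0.2]
    - [0,0,-0.3,0,0,0,0.2]
    - [0,0,-0.3,0,0,0,0.2]
    - [0,0,-0.2,0,0,0,0.2]
    - [0,0,0,0,0,0,0.2]
    - [0,0,0,0,0,0,0.2]

```text
t: 19.62
position: [501.6, -251.5, 175.3]
tool_rot: [0.001, -0.032, 0.999, -0.0]
ft_force: [-0.1, 0.0, -1.9]
width: 0.366
```

```bash
python3 -c "
from h import *
go((501.5,-250.8,147),93.7)"
```

```text
t 19.62 pos [ 501.6 -251.5  175.3] ytool 93.69 w 0.366 F [-0.1  0.  -1.9] j [-0.66  0.39  1.68 -0.    1.07 -2.3 ]
delta units [-0.002  0.012 -0.471] [0.007 0.009 0.001]
```

move_arm:
  motion:
    - [0,0,-0.12,0,0,0,0.2]
    - [0,0,-0.12,0,0,0,0.2]
    - [0,0,-0.1,0,0,0,0.2]
    - [0,0,-0.08,0,0,0,0.2]
    - [0,0,0,0,0,0,0.2]
    - [0,0,0,0,0,0,0.2]
    - [0,0,0,0,0,0,0.2]

```text
t: 20.5
position: [501.3, -251.3, 149.4]
tool_rot: [0.0, -0.032, 0.999, -0.0]
ft_force: [0.1, 0.4, -2.9]
width: 0.366
```

```bash
python3 -c "
from h import *
go((501.5,-250.8,147),93.7)"
```

```text
t 20.5 pos [ 501.3 -251.3  149.4] ytool 93.69 w 0.366 F [ 0.1  0.4 -2.9] j [-0.66  0.42  1.7   0.    1.01 -2.3 ]
delta units [ 0.003  0.008 -0.04 ] [0.002 0.003 0.001]
```

move_arm:
  motion:
    - [0,0,-0.02,0,0,0,0.2]
    - [0,0,-0.03,0,0,0,0.2]
    - [0,0,0,0,0,0,0.2]
    - [0,0,0,0,0,0,0.2]

```text
t: 21.0
position: [501.2, -251.2, 146.7]
tool_rot: [0.0, -0.032, 0.999, -0.0]
ft_force: [-2.1, 0.3, 5.3]
width: 0.363
```

move_arm:
  motion:
    - [0,0,0,0,0,0,0.8]
    - [0,0,0,0,0,0,0.8]
    - [0,0,0,0,0,0,0.8]
    - [0,0,0,0,0,0,0.8]
    - [0,0,0,0,0,0,0.8]
    - [0,0,0,0,0,0,0.8]

```text
t: 21.75
position: [501.2, -251.2, 146.1]
tool_rot: [-0.0, -0.032, 0.999, -0.0]
ft_force: [0.2, -0.6, -0.5]
width: 0.798
```

move_arm:
  motion:
    - [0,0,0.3,0,0,0,0.8]
    - [0,0,0.4,0,0,0,0.8]
    - [0,0,0.4,0,0,0,0.8]
    - [0,0,0.4,0,0,0,0.8]
    - [0,0,0.5,0,0,0,0.8]
    - [0,0,0.5,0,0,0,0.8]
    - [0,0,0.2,0,0,0,0.8]
    - [0,0,0,0,0,0,0.8]

```text
t: 22.75
position: [501.3, -251.3, 308.5]
tool_rot: [0.0, -0.032, 0.999, -0.0]
ft_force: [0.2, -0.2, 0.4]
width: 0.796
```

move_arm:
  motion:
    - [-0.3,0.7,0,0,0,0,0.8]
    - [-0.3,0.9,0,0,0,0,0.8]
    - [-0.3,0.9,0,0,0,0,0.8]
    - [-0.3,0.9,0,0,0,0,0.8]
    - [-0.1,0.9,0,0,0,0,0.8]
    - [0,0,0,0,0,0,0.8]

```text
t: 23.5
position: [421.6, 10.0, 306.9]
tool_rot: [-0.001, -0.035, 0.999, 0.001]
ft_force: [0.7, 0.1, -0.7]
width: 0.8
```

```bash
python3 -c "
from h import *
go((450,250,300),90)
for n in ['scene','top']: snap(n,n+'8')
crop('top8',0,0,640,400,1.25,'t10')
crop('top8',385,165,425,240,8,'t3');crop('scene8',215,135,270,200,9,'s3')
a=cv2.imread('pics/t3.png');b=cv2.imread('pics/s3.png')
c=np.zeros((600,820,3),np.uint8);c[:600,:320]=a[:600];c[:585,324:324+495]=b
cv2.imwrite('pics/ts8.png',c[:, :800])"
```

```text
t 23.5 pos [421.6  10.  306.9] ytool 93.99 w 0.8 F [ 0.7  0.1 -0.7] j [-0.24  0.02  1.81  0.    1.32 -1.88]
delta units [ 0.474  4.    -0.115] [-0.01  -0.017 -0.499]
```

View pics/ts8.png

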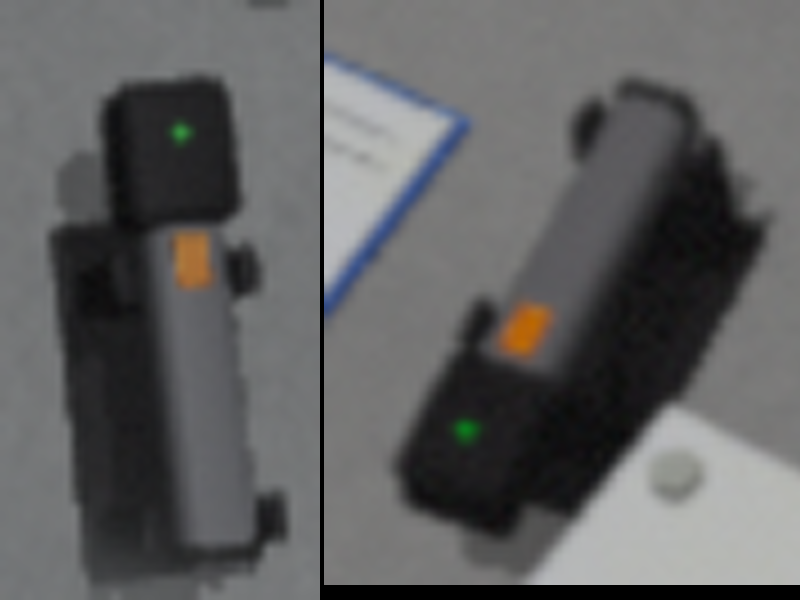

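View pics/t10.png

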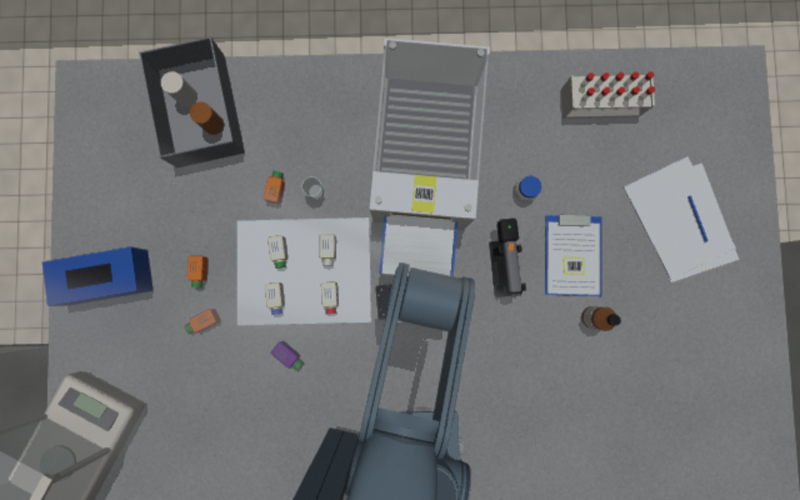

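```bash
cat > m3.py <<'E'
from m1 import *
for n,cs in dict(red=[(462,368),(537,362),(543,480),(468,487)],blue=[(195,372),(270,368),(277,483),(203,489)],white=[(455,135),(529,133),(529,247),(453,248)],green=[(208,148),(276,140),(290,250),(220,262)]).items():
    c=np.array([onz(*t2(*q),42) for q in cs]); d=(c[2]+c[3]-c[0]-c[1])/2; e=(c[1]+c[2]-c[0]-c[3])/2
    print(n,np.round(c.mean(0)[:2],1),'yaw',round(np.degrees(np.arctan2(d[1],d[0])),1),'yaw from width',round(np.degrees(np.arctan2(e[0],-e[1])),1),np.linalg.norm(d),np.linalg.norm(e))
for n,q,b in [('red',(509,487),(332,124)),('blue',(249,490),(531,203)),('white',(494,253),(272,278)),('green',(265,268),(455,350))]:
    print(n,onz(*t2(*q),36))
E
python3 m3.py
```

```text
red [436.1 245.4] yaw -177.9 yaw from width 3.6 68.07765648456053 43.203779178215605
blue [437.5 398.2] yaw -176.6 yaw from width 2.5 66.70475165830142 42.79995261969511
white [571.  249.9] yaw 178.7 yaw from width -0.2 65.99507278252732 43.377114280648016
green [568.9 390.4] yaw -173.8 yaw from width 7.0 65.63196635199743 40.19011516518993
red [399.85782868 243.04038666  36.        ]
blue [401.67108797 392.73190602  36.        ]
white [535.31752967 249.86073321  36.        ]
green [529.68208658 382.67205866  36.        ]
```

move_arm:
  motion:
    - [0.03,0.5,-0.1,0,0,-0.02,0.8]
    - [0.03,0.5,-0.2,0,0,-0.02,0.8]
    - [0.03,0.5,-0.2,0,0,-0.02,0.8]
    - [0.03,0.5,-0.2,0,0,-0.02,0.8]
    - [0.03,0.5,-0.2,0,0,-0.02,0.8]
    - [0.03,0.5,-0.2,0,0,-0.02,0.8]
    - [0.03,0.5,-0.2,0,0,-0.02,0.8]
    - [0.03,0.42,-0.2,0,0,-0.01,0.8]
    - [0,0,0,0,0,0,0.8]
    - [0,0,0,0,0,0,0.8]

```text
t: 24.85
position: [438.2, 240.7, 217.8]
tool_rot: [-0.0, -0.021, 1.0, -0.0]
ft_force: [-0.3, -0.2, -0.3]
width: 0.799
```

```bash
python3 -c "
from h import *
go((436.1,245.4,89.3),92.8)
snap('scene','scene9')
crop('scene9',315,130,465,270,4.2,'s11')"
```

```text
t 24.85 pos [438.2 240.7 217.8] ytool 92.42 w 0.799 F [-0.3 -0.2 -0.3] j [ 0.28  0.25  1.77 -0.    1.12 -1.33]
delta units [-0.034  0.079 -2.141] [ 0.006 -0.006  0.047]
```

View pics/s11.png

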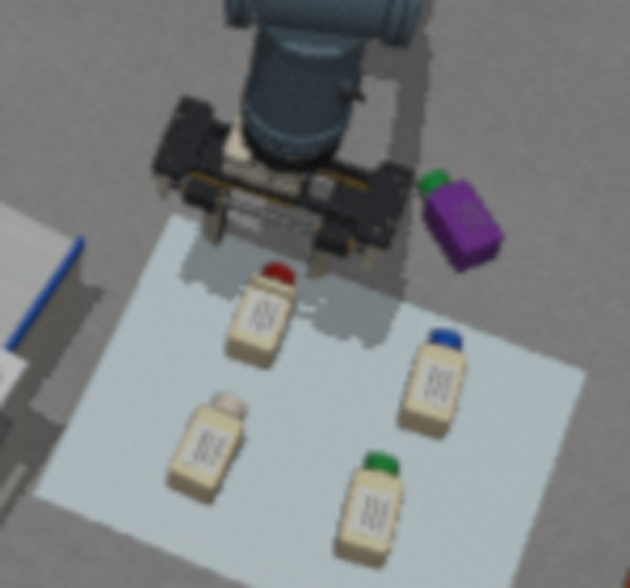

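The gripper is over the red bottle; the bottles are where they were. I'll go down and grip.

move_arm:
  motion:
    - [-0.03,0.08,-0.3,0,0,0.05,0.8]
    - [0,0,-0.4,0,0,0,0.8]
    - [0,0,-0.4,0,0,0,0.8]
    - [0,0,-0.4,0,0,0,0.8]
    - [0,0,-0.4,0,0,0,0.8]
    - [0,0,-0.22,0,0,0,0.8]
    - [0,0,0,0,0,0,0.8]
    - [0,0,0,0,0,0,0.8]
  squeeze: 15

```text
t: 25.9
position: [436.5, 246.7, 91.8]
tool_rot: [0.001, -0.025, 1.0, 0.0]
ft_force: [0.0, 1.2, -0.8]
width: 0.804
```

move_arm:
  motion:
    - [0,0,0,0,0,0,0.3]
    - [0,0,0,0,0,0,0.3]
    - [0,0,0,0,0,0,0.3]
    - [0,0,0,0,0,0,0.3]
    - [0,0,0,0,0,0,0.3]
    - [0,0,0,0,0,0,0.3]

```text
t: 26.65
position: [435.8, 247.0, 91.1]
tool_rot: [0.0, -0.025, 1.0, 0.0]
ft_force: [-1.7, 0.7, 3.9]
width: 0.451
```

move_arm:
  motion:
    - [0,0,0.1,0,0,0,0.3]
    - [0,0,0.3,0,0,0,0.3]
    - [0,0,0.5,0,0,0,0.3]
    - [0,0,0.6,0,0,0,0.3]
    - [0,0,0.6,0,0,0,0.3]
    - [0,0,0.6,0,0,0,0.3]
    - [0,0,0.3,0,0,0,0.3]
    - [0,0,0,0,0,0,0.3]

```text
t: 27.65
position: [436.2, 246.9, 272.3]
tool_rot: [0.001, -0.025, 1.0, 0.0]
ft_force: [0.1, -0.4, -1.9]
width: 0.454
```

```bash
cat >> h.py <<'E'
HO=np.array([631.,-7.]); HA=np.radians(-6)
def hl(x,y):  # hatch local -> world xy
    return HO+np.array([np.cos(HA)*x-np.sin(HA)*y, np.sin(HA)*x+np.cos(HA)*y])
E
python3 -c "
from h import *
p=hl(-80,33); print(p, hl(-80,-33))
go((p[0],p[1],260),84)"
```

```text
[554.88768766  34.18149961] [547.98880908 -31.45694549]
t 27.65 pos [436.2 246.9 272.3] ytool 92.89 w 0.454 F [ 0.1 -0.4 -1.9] j [ 0.29  0.19  1.7  -0.    1.25 -1.33]
delta units [ 1.978 -3.545 -0.204] [-0.003  0.021 -1.111]
```

move_arm:
  motion:
    - [0.2,-0.35,0,0,0,-0.11,0.3]
    - [0.2,-0.35,0,0,0,-0.11,0.3]
    - [0.2,-0.35,0,0,0,-0.11,0.3]
    - [0.2,-0.35,0,0,0,-0.11,0.3]
    - [0.2,-0.36,0,0,0,-0.11,0.3]
    - [0.2,-0.36,0,0,0,-0.11,0.3]
    - [0.2,-0.36,0,0,0,-0.11,0.3]
    - [0.2,-0.36,0,0,0,-0.11,0.3]
    - [0.19,-0.35,0,0,0,-0.11,0.3]
    - [0.19,-0.35,0,0,0,-0.11,0.3]

```text
t: 28.9
position: [554.3, 33.6, 269.4]
tool_rot: [-0.001, 0.052, 0.999, 0.0]
ft_force: [0.7, -0.3, -1.4]
width: 0.455
```

move_arm:
  motion:
    - [0,0,0,0,0,0,0.3]
    - [0,0,0,0,0,0,0.3]

```text
t: 29.15
position: [554.1, 34.7, 270.4]
tool_rot: [-0.001, 0.052, 0.999, 0.0]
ft_force: [0.6, -0.4, -1.2]
width: 0.451
```

```bash
python3 -c "
from h import *
go((554.9,34.2,218),84)
for n in ['scene','top']: snap(n,n+'10')
crop('scene10',220,110,370,235,5,'s12')"
```

```text
t 29.15 pos [554.1  34.7 270.4] ytool 84.08 w 0.451 F [ 0.6 -0.4 -1.2] j [-0.14  0.29  1.57  0.    1.28 -1.61]
delta units [ 0.013 -0.008 -0.873] [-0.004 -0.01  -0.01 ]
```

View pics/s12.png

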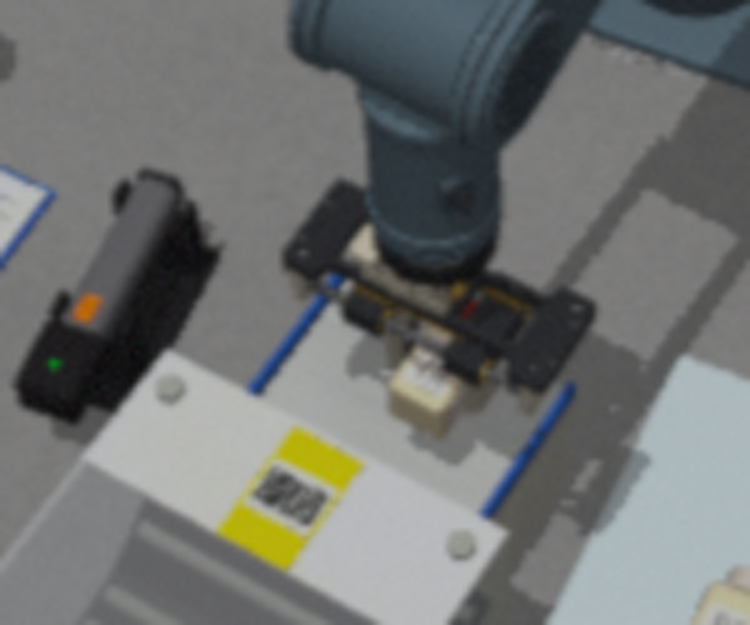

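move_arm:
  motion:
    - [0.01,-0.01,-0.3,0,0,0,0.3]
    - [0,0,-0.3,0,0,0,0.3]
    - [0,0,-0.2,0,0,0,0.3]
    - [0,0,0,0,0,0,0.3]
    - [0,0,0,0,0,0,0.3]

```text
t: 29.88
position: [555.5, 34.0, 223.6]
tool_rot: [0.0, 0.051, 0.999, -0.0]
ft_force: [-0.5, -0.4, -2.1]
width: 0.451
```

move_arm:
  motion:
    - [0,0,-0.03,0,0,0,0.3]
    - [0,0,-0.03,0,0,0,0.3]
    - [0,0,0,0,0,0,0.3]

```text
t: 30.25
position: [555.1, 33.8, 219.3]
tool_rot: [-0.0, 0.052, 0.999, -0.0]
ft_force: [0.7, -0.8, -2.4]
width: 0.447
```

move_arm:
  motion:
    - [0,0,-0.03,0,0,0,0.3]
    - [0,0,-0.02,0,0,0,0.3]
    - [0,0,0,0,0,0,0.3]

```text
t: 30.62
position: [555.1, 33.8, 216.3]
tool_rot: [-0.0, 0.052, 0.999, 0.0]
ft_force: [0.1, 0.3, -1.3]
width: 0.446
```

move_arm:
  motion:
    - [0,0,-0.01,0,0,0,0.3]
    - [0,0,0,0,0,0,0.65]
    - [0,0,0,0,0,0,0.65]
    - [0,0,0,0,0,0,0.65]
    - [0,0,0.2,0,0,0,0.65]
    - [0,0,0.4,0,0,0,0.65]
    - [0,0,0.4,0,0,0,0.65]
    - [0,0,0,0,0,0,0.65]

```text
t: 31.62
position: [556.3, 33.7, 278.4]
tool_rot: [0.003, 0.052, 0.999, -0.0]
ft_force: [-0.2, -0.0, -0.2]
width: 0.649
```

```bash
python3 -c "
from h import *
for n in ['scene']: snap(n,n+'11')
crop('scene11',220,110,370,235,5,'s13')
p=hl(-158,33); print(p,hl(-22,33)-p)
go((p[0],p[1],218),84)
"
```

```text
[477.31497982  42.33471974] [135.25497777 -14.215871  ]
t 31.68 pos [555.6  33.8 276.8] ytool 84.09 w 0.646 F [-0.6  0.5 -0.3] j [-0.14  0.29  1.56  0.    1.29 -1.61]
delta units [-1.305  0.142 -0.98 ] [ 0.002  0.018 -0.012]
```

View pics/s13.png

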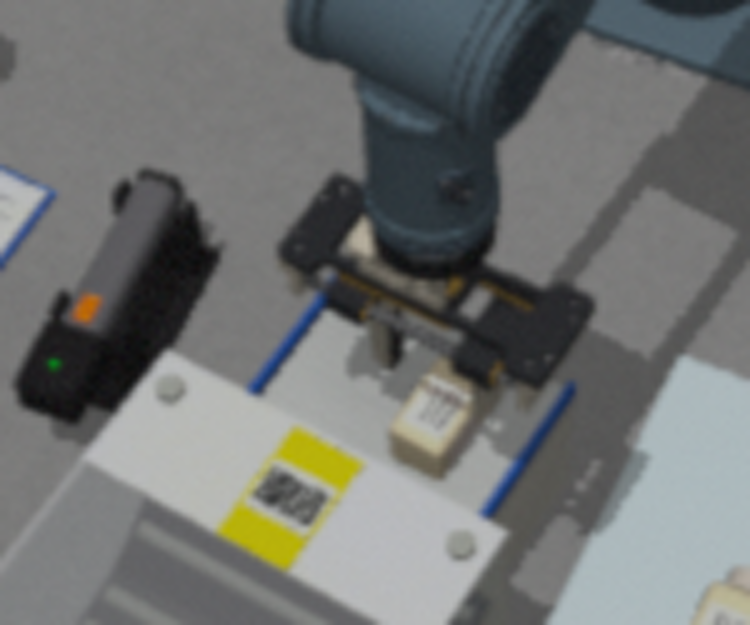

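The bottle lies straight on the deck. Next: back off, close the fingers and come down behind the cap.

move_arm:
  motion:
    - [-0.4,0.04,0,0,0,0,0]
    - [-0.5,0.05,0,0,0,0,0]
    - [-0.4,0.05,0,0,0,0,0]
    - [0,0,0,0,0,0,0]
    - [0,0,-0.3,0,0,0,0]
    - [0,0,-0.4,0,0,0,0]
    - [0,0,-0.26,0,0,0,0]
    - [0,0,0,0,0,0,0]
    - [0,0,0,0,0,0,0]

```text
t: 32.8
position: [477.8, 42.1, 218.4]
tool_rot: [0.0, 0.052, 0.999, -0.0]
ft_force: [1.1, -0.4, 0.6]
width: 0.003
```

```bash
python3 -c "
from h import *
for n in ['scene']: snap(n,n+'12')
crop('scene12',220,110,370,235,5,'s14')
p=hl(-22,33)
go((p[0],p[1],219),84)
"
```

```text
t 32.85 pos [477.9  42.1 218.7] ytool 84.09 w 0.005 F [ 0.6  0.  -0. ] j [-0.15  0.21  1.82 -0.    1.11 -1.61]
delta units [ 2.244 -0.233  0.006] [ 0.001  0.008 -0.011]
```

View pics/s14.png

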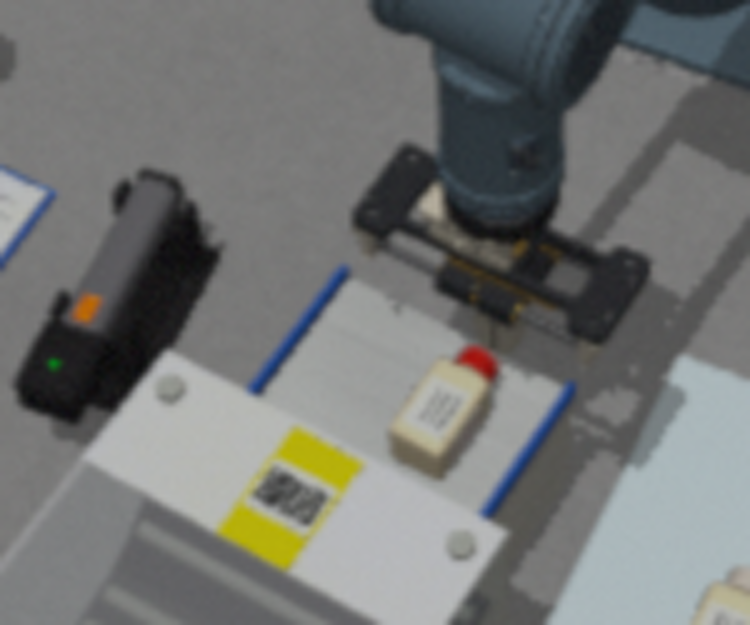

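move_arm:
  motion:
    - [0.15,-0.016,0,0,0,0,0]
    - [0.15,-0.016,0,0,0,0,0]
    - [0.15,-0.016,0,0,0,0,0]
    - [0.15,-0.016,0,0,0,0,0]
    - [0.15,-0.016,0,0,0,0,0]
    - [0.15,-0.016,0,0,0,0,0]
    - [0.15,-0.016,0,0,0,0,0]
    - [0.15,-0.016,0,0,0,0,0]
    - [0.15,-0.016,0,0,0,0,0]

```text
t: 33.98
position: [558.1, 33.7, 217.9]
tool_rot: [-0.001, 0.051, 0.999, 0.0]
ft_force: [-3.2, 0.7, 2.3]
width: 0.005
```

```bash
python3 -c "
from h import *
for n in ['scene']: snap(n,n+'13')
crop('scene13',220,110,370,235,5,'s15')
p=hl(-22,33)
go((p[0],p[1],219),84)
"
```

```text
t 34.02 pos [559.5  33.4 218. ] ytool 84.08 w 0.001 F [ 0.6 -0.5 -1. ] j [-0.14  0.35  1.63  0.    1.16 -1.61]
delta units [ 0.884 -0.087  0.016] [ 0.     0.004 -0.01 ]
```

View pics/s15.png

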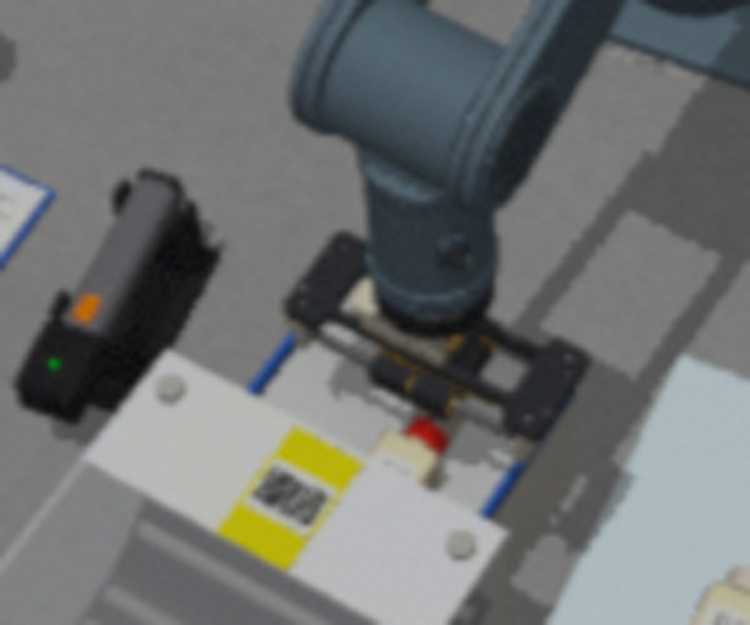

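The bottle is going straight in under the header, with the cap at (428,437). I'll keep pushing.

move_arm:
  motion:
    - [0.15,-0.015,0,0,0,0,0]
    - [0.15,-0.015,0,0,0,0,0]
    - [0.15,-0.015,0,0,0,0,0]
    - [0.15,-0.015,0,0,0,0,0]
    - [0.15,-0.015,0,0,0,0,0]
    - [0.13,-0.012,0,0,0,0,0]
    - [0,0,0,0,0,0,0]
    - [0,0,0,0,0,0,0]

```text
t: 35.02
position: [610.8, 28.4, 218.1]
tool_rot: [-0.0, 0.052, 0.999, 0.0]
ft_force: [-0.4, -0.1, -0.8]
width: 0.003
```

```bash
python3 -c "
from h import *
for n in ['scene','top']: snap(n,n+'14')
crop('scene14',170,150,350,290,4,'s16')
p=hl(-22,33)
go((p[0],p[1],219),84)
"
```

```text
t 35.12 pos [610.7  28.5 218.1] ytool 84.09 w 0.006 F [-0.   0.2  0.2] j [-0.14  0.43  1.5   0.    1.21 -1.6 ]
delta units [ 0.031 -0.006  0.014] [-0.    -0.001 -0.012]
```

View pics/s16.png

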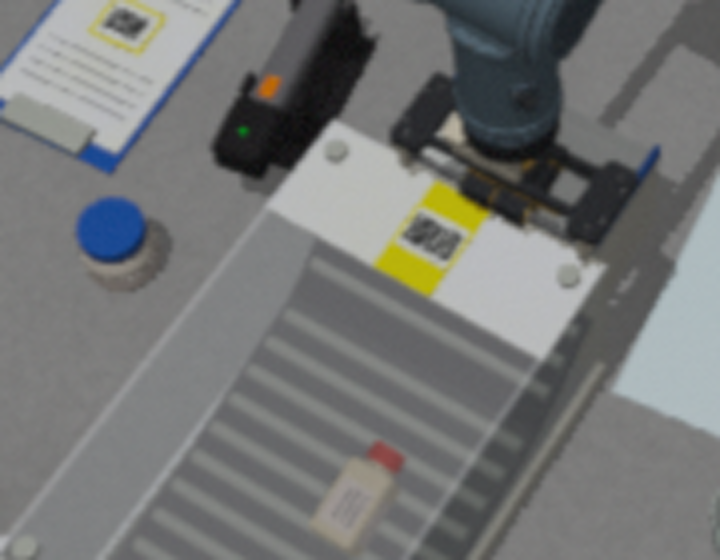

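move_arm:
  motion:
    - [-0.4,0.04,0,0,0,0,0.3]
    - [-0.5,0.05,0.2,0,0,0,0.8]
    - [0,0.3,0.5,0,0,0,0.8]
    - [0,0.5,0.2,0,0,0.05,0.8]
    - [0,0.6,0,0,0,0.1,0.8]
    - [0,0.6,0,0,0,0.1,0.8]
    - [0,0.6,0,0,0,0.1,0.8]
    - [0,0.6,0,0,0,0.1,0.8]
    - [0.2,0.4,0,0,0,0.1,0.8]
    - [0,0,0,0,0,0,0.8]

```text
t: 36.38
position: [568.9, 251.3, 272.0]
tool_rot: [0.0, 0.012, 1.0, 0.0]
ft_force: [-0.3, 0.3, 0.3]
width: 0.799
```

```bash
python3 -c "
from h import *
for n in ['scene','top']: snap(n,n+'15')
crop('scene15',200,170,450,370,3.2,'s17');crop('top15',160,20,420,290,2.2,'t17')
go((571,249.9,90.5),89.3)
"
```

```text
t 36.48 pos [568.5 249.4 271.9] ytool 88.51 w 0.803 F [-0.1  0.1  0.8] j [ 0.23  0.41  1.4  -0.    1.34 -1.31]
delta units [ 0.041  0.008 -3.024] [ 0.005 -0.005  0.099]
```

View pics/s17.png

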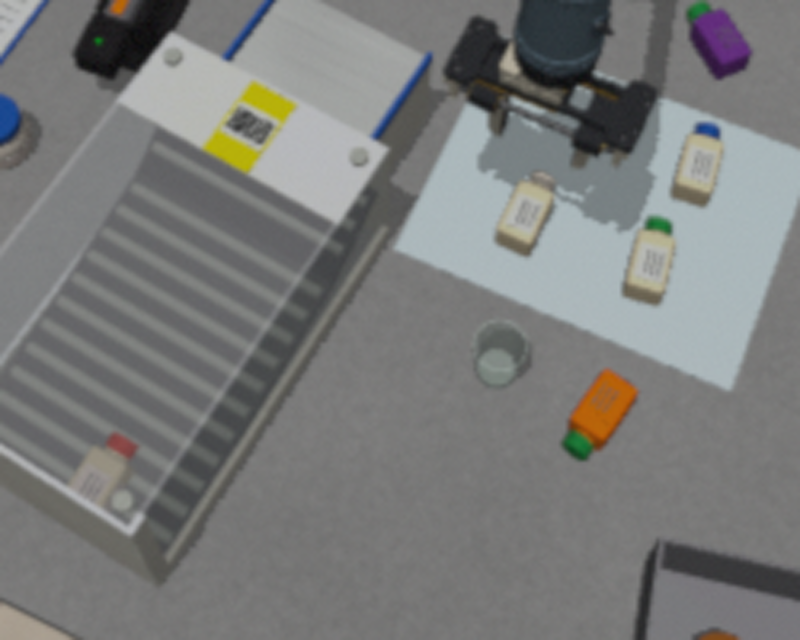

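View pics/t17.png

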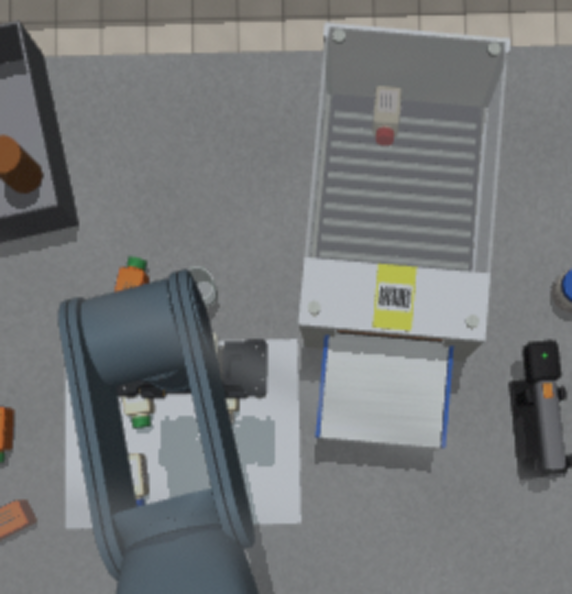

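The red bottle rests at the back wall of the box; the other three haven't moved. The white one is next.

move_arm:
  motion:
    - [0.04,0.01,-0.4,0,0,0.1,0.8]
    - [0,0,-0.6,0,0,0,0.8]
    - [0,0,-0.6,0,0,0,0.8]
    - [0,0,-0.6,0,0,0,0.8]
    - [0,0,-0.5,0,0,0,0.8]
    - [0,0,-0.3,0,0,0,0.8]
    - [0,0,0,0,0,0,0.8]
    - [0,0,0,0,0,0,0.8]

```text
t: 37.48
position: [572.2, 250.3, 93.4]
tool_rot: [0.001, 0.006, 1.0, 0.0]
ft_force: [0.0, -0.7, -0.3]
width: 0.802
```

```bash
python3 -c "
from h import *
go((571,249.9,90.5),89.3)
"
```

```text
t 37.48 pos [572.2 250.3  93.4] ytool 89.27 w 0.802 F [ 0.  -0.7 -0.3] j [ 0.23  0.59  1.58 -0.    0.97 -1.32]
delta units [-0.019 -0.006 -0.049] [-0.003  0.014  0.004]
```

move_arm:
  motion:
    - [0,0,-0.03,0,0,0,0.3]
    - [0,0,0,0,0,0,0.3]
    - [0,0,0,0,0,0,0.3]
    - [0,0,0,0,0,0,0.3]
    - [0,0,0,0,0,0,0.3]
    - [0,0,0,0,0,0,0.3]

```text
t: 38.22
position: [571.4, 250.5, 90.6]
tool_rot: [0.0, 0.006, 1.0, 0.0]
ft_force: [-0.6, 1.6, 1.7]
width: 0.448
```

move_arm:
  motion:
    - [0,0,0.1,0,0,0,0.3]
    - [0,0,0.3,0,0,0,0.3]
    - [0,0,0.5,0,0,0,0.3]
    - [0,0,0.6,0,0,0,0.3]
    - [0,0,0.6,0,0,0,0.3]
    - [0,0,0.6,0,0,0,0.3]
    - [0,0,0.3,0,0,0,0.3]
    - [0,0,0,0,0,0,0.3]

```text
t: 39.22
position: [572.0, 250.5, 273.2]
tool_rot: [0.002, 0.006, 1.0, 0.001]
ft_force: [-0.1, -0.2, -1.1]
width: 0.453
```

```bash
python3 -c "
from h import *
p=hl(-80,-33)
go((p[0],p[1],270),84)
"
```

```text
t 39.23 pos [572.  250.5 273.2] ytool 89.29 w 0.453 F [-0.1 -0.2 -1.1] j [ 0.23  0.41  1.39 -0.    1.34 -1.32]
delta units [-0.401 -4.699 -0.054] [-0.006  0.034 -0.661]
```

move_arm:
  motion:
    - [-0.1,-0.45,0,0,0,-0.07,0.3]
    - [-0.1,-0.47,0,0,0,-0.07,0.3]
    - [-0.1,-0.47,0,0,0,-0.07,0.3]
    - [-0.1,-0.47,0,0,0,-0.07,0.3]
    - [0,-0.47,0,0,0,-0.07,0.3]
    - [0,-0.47,0,0,0,-0.07,0.3]
    - [0,-0.47,0,0,0,-0.06,0.3]
    - [0,-0.47,0,0,0,-0.06,0.3]
    - [0,-0.47,0,0,0,-0.06,0.3]
    - [0,-0.47,0,0,0,-0.06,0.3]

```text
t: 40.48
position: [546.6, -31.3, 269.4]
tool_rot: [-0.001, 0.052, 0.999, 0.0]
ft_force: [-0.2, 0.3, -1.8]
width: 0.452
```

move_arm:
  motion:
    - [0,0,-0.2,0,0,0,0.3]
    - [0,0,-0.3,0,0,0,0.3]
    - [0,0,-0.3,0,0,0,0.3]
    - [0,0,0,0,0,0,0.3]
    - [0,0,0,0,0,0,0.3]

```text
t: 41.1
position: [547.3, -29.8, 222.4]
tool_rot: [-0.0, 0.052, 0.999, 0.0]
ft_force: [0.1, -0.1, 0.0]
width: 0.452
```

```bash
python3 -c "
from h import *
p=hl(-80,-33)
go((p[0],p[1],216),84)
"
```

```text
t 41.1 pos [547.3 -29.8 222.4] ytool 84.05 w 0.452 F [ 0.1 -0.1  0. ] j [-0.26  0.32  1.65  0.    1.17 -1.73]
delta units [ 0.011 -0.027 -0.106] [-0.002 -0.002 -0.006]
```

move_arm:
  motion:
    - [0,-0.03,-0.04,0,0,0,0.3]
    - [0,0,-0.04,0,0,0,0.3]
    - [0,0,-0.03,0,0,0,0.3]
    - [0,0,0,0,0,0,0.3]

```text
t: 41.6
position: [547.3, -32.3, 215.8]
tool_rot: [0.0, 0.052, 0.999, 0.0]
ft_force: [-0.4, -0.5, -0.7]
width: 0.452
```

move_arm:
  motion:
    - [0,0,0,0,0,0,0.65]
    - [0,0,0,0,0,0,0.65]
    - [0,0,0,0,0,0,0.65]
    - [0,0,0.2,0,0,0,0.65]
    - [0,0,0.4,0,0,0,0.65]
    - [0,0,0.4,0,0,0,0.65]
    - [0,0,0,0,0,0,0.65]

```text
t: 42.48
position: [548.5, -32.5, 278.4]
tool_rot: [0.003, 0.052, 0.999, -0.001]
ft_force: [0.7, -0.4, -0.5]
width: 0.651
```

move_arm:
  motion:
    - [-0.4,0.04,0,0,0,0,0]
    - [-0.5,0.05,0,0,0,0,0]
    - [-0.4,0.05,0,0,0,0,0]
    - [0,0,0,0,0,0,0]
    - [0,0,-0.3,0,0,0,0]
    - [0,0,-0.4,0,0,0,0]
    - [0,0,-0.26,0,0,0,0]
    - [0,0,0,0,0,0,0]
    - [0,0,0,0,0,0,0]

```text
t: 43.6
position: [470.2, -24.0, 218.5]
tool_rot: [0.0, 0.052, 0.999, -0.0]
ft_force: [0.5, -0.0, -0.6]
width: 0.003
```

```bash
python3 -c "
from h import *
for n in ['scene']: snap(n,n+'16')
crop('scene16',220,110,370,235,5,'s18')
p=hl(-22,-33)
go((p[0],p[1],219),84)
"
```

```text
t 43.65 pos [470.1 -24.1 218.7] ytool 84.01 w 0.005 F [-1.  -0.3  1. ] j [-0.29  0.19  1.84 -0.    1.11 -1.75]
delta units [ 2.259 -0.224  0.005] [ 0.003  0.009 -0.001]
```

View pics/s18.png

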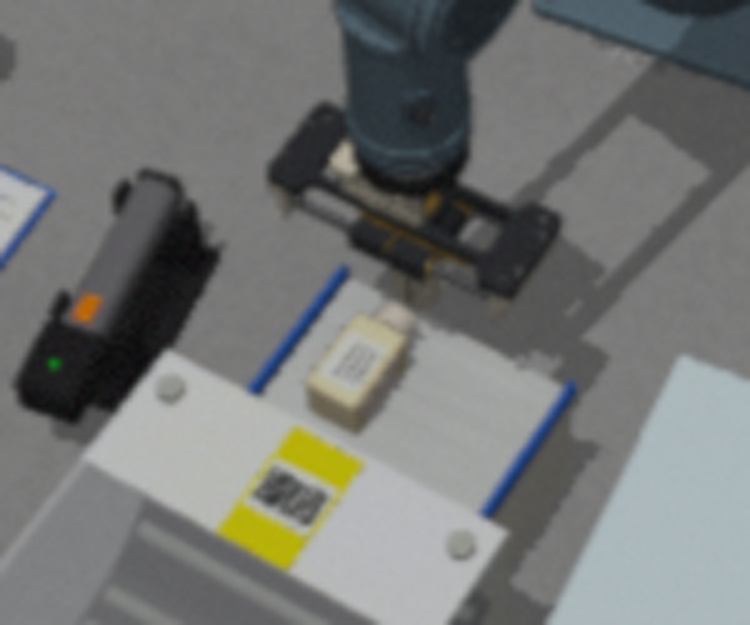

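move_arm:
  motion:
    - [0.15,-0.015,0,0,0,0,0]
    - [0.15,-0.015,0,0,0,0,0]
    - [0.15,-0.015,0,0,0,0,0]
    - [0.15,-0.015,0,0,0,0,0]
    - [0.15,-0.015,0,0,0,0,0]
    - [0.15,-0.015,0,0,0,0,0]
    - [0.15,-0.015,0,0,0,0,0]
    - [0.15,-0.015,0,0,0,0,0]
    - [0.15,-0.015,0,0,0,0,0]

```text
t: 44.78
position: [550.3, -31.8, 217.9]
tool_rot: [-0.001, 0.052, 0.999, 0.0]
ft_force: [-4.5, -0.3, 1.0]
width: 0.005
```

move_arm:
  motion:
    - [0.15,-0.015,0,0,0,0,0]
    - [0.15,-0.015,0,0,0,0,0]
    - [0.15,-0.015,0,0,0,0,0]
    - [0.15,-0.015,0,0,0,0,0]
    - [0.15,-0.015,0,0,0,0,0]
    - [0.14,-0.014,0,0,0,0,0]
    - [0,0,0,0,0,0,0]
    - [0,0,0,0,0,0,0]

```text
t: 45.78
position: [603.6, -37.2, 218.0]
tool_rot: [-0.0, 0.052, 0.999, 0.0]
ft_force: [-0.6, 0.1, -0.7]
width: 0.005
```

```bash
python3 -c "
from h import *
for n in ['scene','top']: snap(n,n+'17')
crop('scene17',130,150,450,340,2.5,'s19')
go((437.5,398.2,272),93)
"
```

```text
t 45.88 pos [603.5 -37.2 218.1] ytool 84.01 w 0.006 F [-0.7  0.4  0.3] j [-0.25  0.42  1.52 -0.    1.21 -1.71]
delta units [-2.767  7.257  0.898] [-0.    -0.002  1.123]
```

View pics/s19.png

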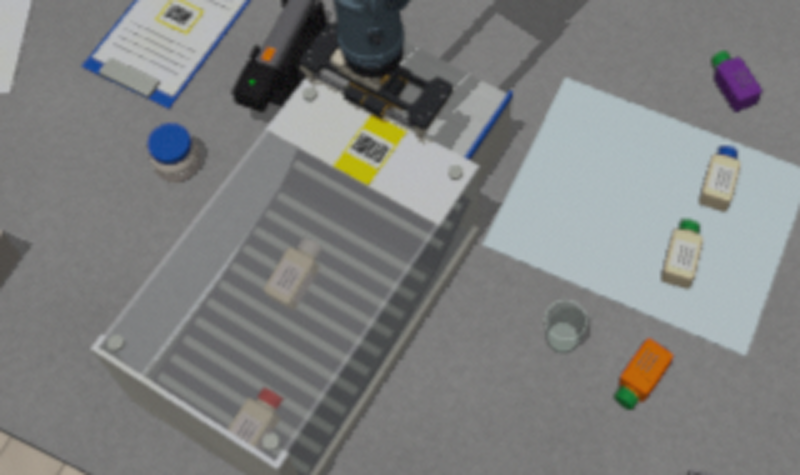

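White is sliding down inside the box, with red at the wall. Blue and green haven't moved. Blue is next.

move_arm:
  motion:
    - [-0.4,0.04,0,0,0,0,0.3]
    - [-0.5,0.05,0.2,0,0,0,0.8]
    - [-0.2,0.5,0.4,0,0,0.1,0.8]
    - [-0.2,0.8,0.3,0,0,0.15,0.8]
    - [-0.2,0.8,0,0,0,0.15,0.8]
    - [-0.2,0.8,0,0,0,0.15,0.8]
    - [-0.2,0.8,0,0,0,0.15,0.8]
    - [-0.2,0.8,0,0,0,0.15,0.8]
    - [-0.2,0.8,0,0,0,0.15,0.8]
    - [-0.2,0.8,0,0,0,0.12,0.8]

```text
t: 47.12
position: [453.0, 335.5, 272.4]
tool_rot: [0.0, -0.026, 1.0, 0.0]
ft_force: [0.7, -0.4, 0.1]
width: 0.8
```

move_arm:
  motion:
    - [-0.2,0.6,0,0,0,0,0.8]
    - [-0.2,0.5,0,0,0,0,0.8]
    - [0,0,0,0,0,0,0.8]
    - [0,0,0,0,0,0,0.8]

```text
t: 47.62
position: [429.8, 399.5, 272.1]
tool_rot: [0.0, -0.026, 1.0, -0.0]
ft_force: [0.7, 0.6, 0.5]
width: 0.804
```

```bash
python3 -c "
from h import *
for n in ['scene','top']: snap(n,n+'18')
crop('scene18',280,130,480,290,4,'s20');crop('top18',160,20,420,290,2.2,'t20')
go((437.5,398.2,90.5),93)
"
```

```text
t 47.73 pos [430.2 399.1 272.2] ytool 92.91 w 0.797 F [ 0.3 -0.1  0.2] j [ 0.56  0.35  1.49 -0.    1.31 -1.06]
delta units [ 0.122 -0.015 -3.029] [0.003 0.001 0.012]
```

View pics/s20.png

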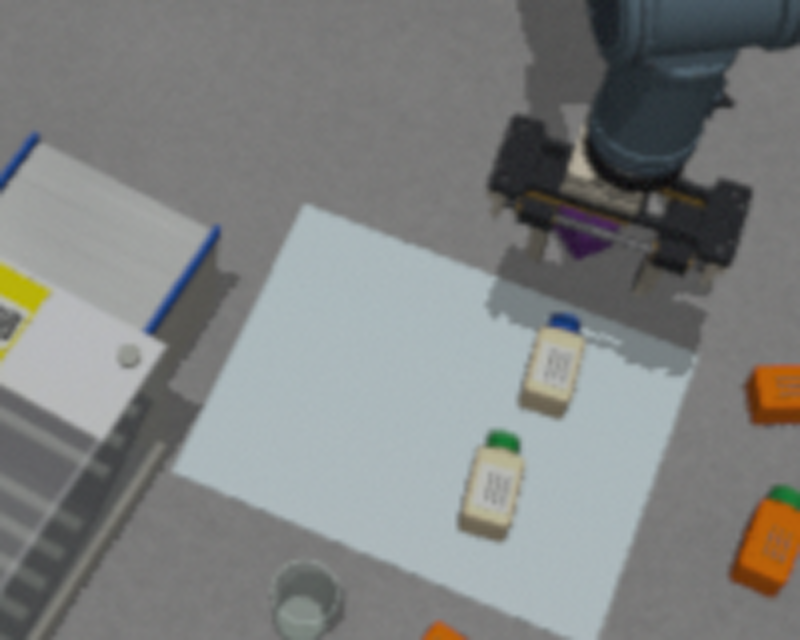

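View pics/t20.png

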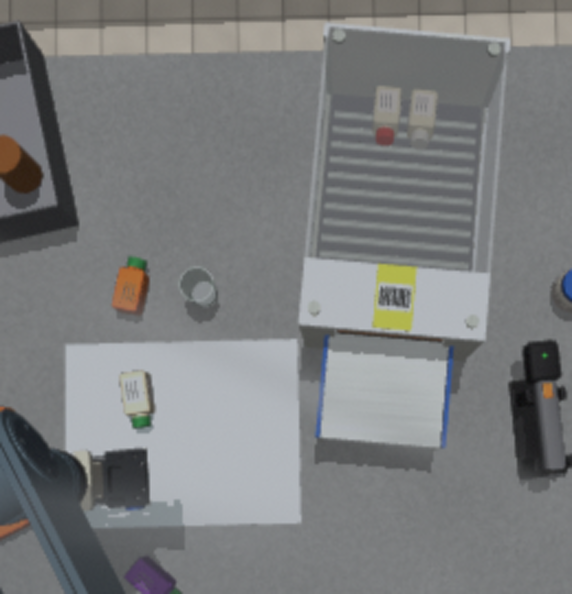

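Red and white lie side by side at the back wall, and blue is in place. I'll pick it up.

move_arm:
  motion:
    - [0.12,-0.01,-0.4,0,0,0,0.8]
    - [0,0,-0.6,0,0,0,0.8]
    - [0,0,-0.6,0,0,0,0.8]
    - [0,0,-0.6,0,0,0,0.8]
    - [0,0,-0.5,0,0,0,0.8]
    - [0,0,-0.32,0,0,0,0.8]
    - [0,0,0,0,0,0,0.8]
    - [0,0,0,0,0,0,0.8]

```text
t: 48.72
position: [437.8, 399.3, 91.9]
tool_rot: [0.001, -0.025, 1.0, 0.0]
ft_force: [1.1, 0.1, 0.8]
width: 0.802
```

move_arm:
  motion:
    - [0,0,-0.02,0,0,0,0.3]
    - [0,0,0,0,0,0,0.3]
    - [0,0,0,0,0,0,0.3]
    - [0,0,0,0,0,0,0.3]
    - [0,0,0,0,0,0,0.3]
    - [0,0,0,0,0,0,0.3]

```text
t: 49.48
position: [437.1, 399.8, 90.1]
tool_rot: [0.0, -0.026, 1.0, 0.0]
ft_force: [-0.5, 0.8, 3.8]
width: 0.459
```

move_arm:
  motion:
    - [0,0,0.1,0,0,0,0.3]
    - [0,0,0.3,0,0,0,0.3]
    - [0,0,0.5,0,0,0,0.3]
    - [0,0,0.6,0,0,0,0.3]
    - [0,0,0.6,0,0,0,0.3]
    - [0,0,0.6,0,0,0,0.3]
    - [0,0,0.3,0,0,0,0.3]
    - [0,0,0,0,0,0,0.3]

```text
t: 50.48
position: [437.5, 399.8, 272.4]
tool_rot: [0.002, -0.026, 1.0, 0.001]
ft_force: [-0.2, -0.1, -2.0]
width: 0.453
```

```bash
python3 -c "
from h import *
p=hl(-80,33)
go((p[0],p[1],270),84)
"
```

```text
t 50.48 pos [437.5 399.8 272.4] ytool 92.97 w 0.453 F [-0.2 -0.1 -2. ] j [ 0.55  0.35  1.48 -0.    1.31 -1.07]
delta units [ 1.956 -6.093 -0.04 ] [-0.014  0.029 -1.121]
```

move_arm:
  motion:
    - [0.2,-0.61,0,0,0,-0.11,0.3]
    - [0.2,-0.61,0,0,0,-0.11,0.3]
    - [0.2,-0.61,0,0,0,-0.11,0.3]
    - [0.2,-0.61,0,0,0,-0.11,0.3]
    - [0.2,-0.61,0,0,0,-0.11,0.3]
    - [0.2,-0.61,0,0,0,-0.11,0.3]
    - [0.2,-0.61,0,0,0,-0.11,0.3]
    - [0.2,-0.61,0,0,0,-0.11,0.3]
    - [0.19,-0.61,0,0,0,-0.12,0.3]
    - [0.17,-0.6,0,0,0,-0.12,0.3]

```text
t: 51.72
position: [554.2, 32.9, 268.7]
tool_rot: [-0.001, 0.053, 0.999, 0.0]
ft_force: [0.4, 0.2, -1.1]
width: 0.453
```

move_arm:
  motion:
    - [0,0,-0.2,0,0,0,0.3]
    - [0,0,-0.3,0,0,0,0.3]
    - [0,0,-0.3,0,0,0,0.3]
    - [0,0,0,0,0,0,0.3]
    - [0,0,0,0,0,0,0.3]

```text
t: 52.35
position: [554.4, 34.7, 221.8]
tool_rot: [-0.0, 0.052, 0.999, 0.0]
ft_force: [0.9, 0.5, -1.4]
width: 0.458
```

```bash
python3 -c "
from h import *
p=hl(-80,33)
go((p[0],p[1],215.5),84)
"
```

```text
t 52.35 pos [554.4  34.7 221.8] ytool 84.05 w 0.458 F [ 0.9  0.5 -1.4] j [-0.14  0.34  1.64  0.    1.17 -1.61]
delta units [ 0.008 -0.008 -0.105] [-0.001 -0.003 -0.006]
```

move_arm:
  motion:
    - [0,0,-0.04,0,0,0,0.3]
    - [0,0,-0.04,0,0,0,0.3]
    - [0,0,-0.02,0,0,0,0.3]
    - [0,0,0,0,0,0,0.3]

```text
t: 52.85
position: [554.5, 34.1, 215.7]
tool_rot: [-0.0, 0.052, 0.999, 0.0]
ft_force: [-0.6, 0.4, -1.1]
width: 0.455
```

move_arm:
  motion:
    - [0,0,0,0,0,0,0.65]
    - [0,0,0,0,0,0,0.65]
    - [0,0,0,0,0,0,0.65]
    - [0,0,0.2,0,0,0,0.65]
    - [0,0,0.4,0,0,0,0.65]
    - [0,0,0.4,0,0,0,0.65]
    - [0,0,0,0,0,0,0.65]

```text
t: 53.72
position: [555.7, 34.0, 278.4]
tool_rot: [0.003, 0.052, 0.999, -0.0]
ft_force: [0.4, -0.7, -1.1]
width: 0.649
```

move_arm:
  motion:
    - [-0.4,0.04,0,0,0,0,0]
    - [-0.5,0.05,0,0,0,0,0]
    - [-0.4,0.05,0,0,0,0,0]
    - [0,0,0,0,0,0,0]
    - [0,0,-0.3,0,0,0,0]
    - [0,0,-0.4,0,0,0,0]
    - [0,0,-0.26,0,0,0,0]
    - [0,0,0,0,0,0,0]
    - [0,0,0,0,0,0,0]

```text
t: 54.85
position: [477.3, 42.4, 218.5]
tool_rot: [0.0, 0.052, 0.999, -0.0]
ft_force: [-0.7, -1.2, -0.1]
width: 0.005
```

```bash
python3 -c "
from h import *
for n in ['scene']: snap(n,n+'19')
crop('scene19',220,110,420,260,4,'s21')
p=hl(-22,33)
go((p[0],p[1],219),84)
"
```

```text
t 54.9 pos [477.3  42.4 218.7] ytool 84.01 w 0.007 F [ 0.2 -0.1 -0.4] j [-0.14  0.21  1.82 -0.    1.11 -1.61]
delta units [ 2.254 -0.238  0.005] [ 0.001  0.009 -0.001]
```

View pics/s21.png

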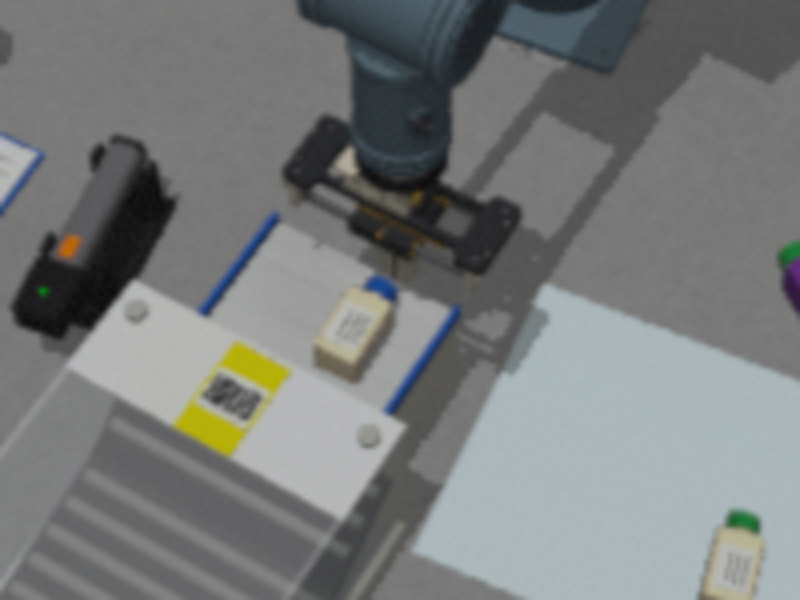

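Blue lies on the deck, ready to push.

move_arm:
  motion:
    - [0.15,-0.016,0,0,0,0,0]
    - [0.15,-0.016,0,0,0,0,0]
    - [0.15,-0.016,0,0,0,0,0]
    - [0.15,-0.016,0,0,0,0,0]
    - [0.15,-0.016,0,0,0,0,0]
    - [0.15,-0.016,0,0,0,0,0]
    - [0.15,-0.016,0,0,0,0,0]
    - [0.15,-0.016,0,0,0,0,0]
    - [0.15,-0.016,0,0,0,0,0]

```text
t: 56.02
position: [557.5, 34.0, 217.9]
tool_rot: [-0.001, 0.052, 0.999, 0.0]
ft_force: [-2.4, -0.4, 1.4]
width: 0.006
```

move_arm:
  motion:
    - [0.15,-0.015,0,0,0,0,0]
    - [0.15,-0.015,0,0,0,0,0]
    - [0.15,-0.015,0,0,0,0,0]
    - [0.15,-0.015,0,0,0,0,0]
    - [0.15,-0.015,0,0,0,0,0]
    - [0.14,-0.014,0,0,0,0,0]
    - [0,0,0,0,0,0,0]
    - [0,0,0,0,0,0,0]

```text
t: 57.02
position: [610.8, 28.6, 218.0]
tool_rot: [-0.0, 0.052, 0.999, 0.0]
ft_force: [-0.6, -0.4, -0.6]
width: 0.005
```

```bash
python3 -c "
from h import *
for n in ['scene','top']: snap(n,n+'20')
crop('scene20',130,150,450,340,2.5,'s22')
go((568.9,390.4,272),96.5)
"
```

```text
t 57.12 pos [610.7  28.6 218.1] ytool 84.01 w 0.005 F [-0.6  0.4 -0.3] j [-0.14  0.43  1.5  -0.    1.21 -1.6 ]
delta units [-0.697  6.03   0.898] [ 0.000e+00 -1.000e-03  1.561e+00]
```

View pics/s22.png

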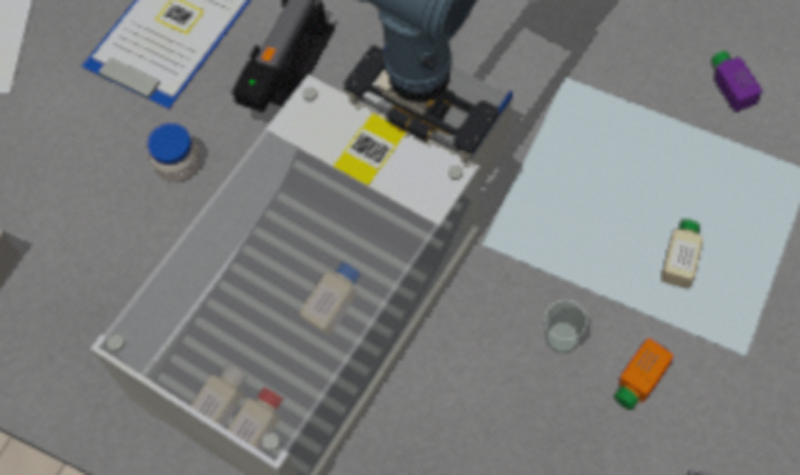

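Blue is sliding in. Green, still at (683,255) in this crop, is next.

move_arm:
  motion:
    - [-0.4,0.04,0,0,0,0,0.3]
    - [-0.5,0.05,0.2,0,0,0,0.8]
    - [0,0.5,0.4,0,0,0.1,0.8]
    - [0,0.8,0.3,0,0,0.21,0.8]
    - [0,0.8,0,0,0,0.21,0.8]
    - [0,0.8,0,0,0,0.21,0.8]
    - [0,0.8,0,0,0,0.21,0.8]
    - [0,0.8,0,0,0,0.21,0.8]
    - [0.1,0.8,0,0,0,0.21,0.8]
    - [0.1,0.64,0,0,0,0.2,0.8]

```text
t: 58.38
position: [568.4, 392.4, 272.2]
tool_rot: [0.0, -0.058, 0.998, 0.0]
ft_force: [1.1, -0.8, 0.7]
width: 0.799
```

move_arm:
  motion:
    - [0,0,0,0,0,0,0.8]
    - [0,0,0,0,0,0,0.8]
    - [0,0,0,0,0,0,0.8]

```text
t: 58.75
position: [569.0, 389.1, 272.3]
tool_rot: [-0.0, -0.056, 0.998, -0.0]
ft_force: [0.1, -0.9, -0.2]
width: 0.797
```

```bash
python3 -c "
from h import *
for n in ['scene','top']: snap(n,n+'21')
crop('scene21',280,130,480,290,4,'s23');crop('top21',160,20,420,290,2.2,'t23')
go((568.9,390.4,90.5),96.5)
"
```

```text
t 58.85 pos [569.2 389.2 272.5] ytool 96.4 w 0.802 F [ 0.4 -0.4 -0.5] j [ 0.44  0.53  1.2  -0.    1.41 -1.24]
delta units [-0.004  0.021 -3.034] [0.001 0.002 0.012]
```

View pics/s23.png

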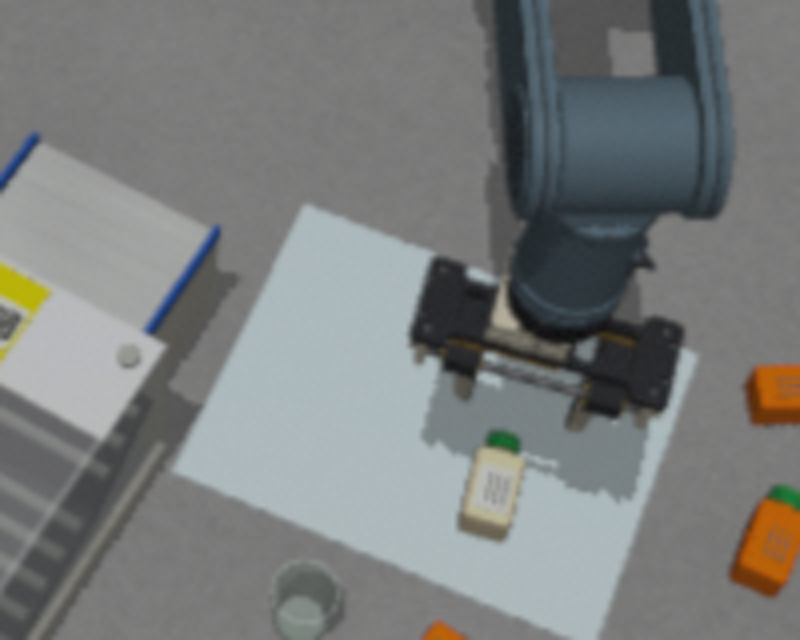

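View pics/t23.png

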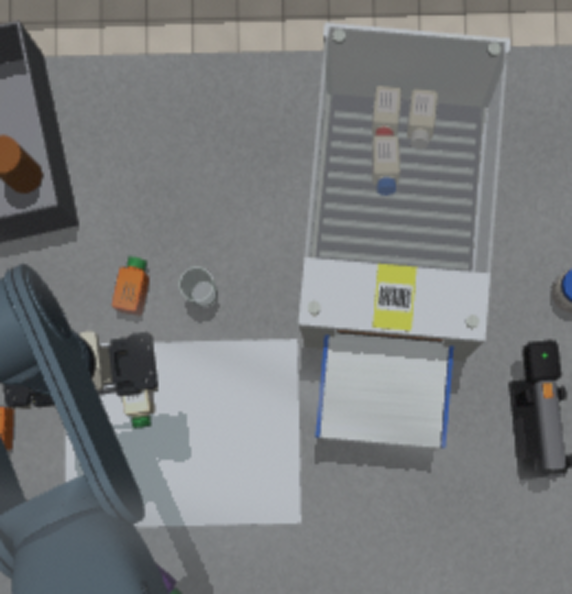

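Blue lies behind red. The gripper is over green, so I'll go down and grip it.

move_arm:
  motion:
    - [0,0.02,-0.4,0,0,0,0.8]
    - [0,0,-0.6,0,0,0,0.8]
    - [0,0,-0.6,0,0,0,0.8]
    - [0,0,-0.6,0,0,0,0.8]
    - [0,0,-0.5,0,0,0,0.8]
    - [0,0,-0.32,0,0,0,0.8]
    - [0,0,0,0,0,0,0.8]
    - [0,0,0,0,0,0,0.8]

```text
t: 59.85
position: [569.8, 391.7, 92.4]
tool_rot: [0.001, -0.056, 0.998, 0.0]
ft_force: [0.1, 0.5, -0.5]
width: 0.801
```

move_arm:
  motion:
    - [0,0,-0.02,0,0,0,0.3]
    - [0,0,0,0,0,0,0.3]
    - [0,0,0,0,0,0,0.3]
    - [0,0,0,0,0,0,0.3]
    - [0,0,0,0,0,0,0.3]
    - [0,0,0,0,0,0,0.3]

```text
t: 60.6
position: [569.0, 391.7, 90.1]
tool_rot: [0.0, -0.057, 0.998, 0.0]
ft_force: [-1.2, 0.3, 2.2]
width: 0.45
```

move_arm:
  motion:
    - [0,0,0.1,0,0,0,0.3]
    - [0,0,0.3,0,0,0,0.3]
    - [0,0,0.5,0,0,0,0.3]
    - [0,0,0.6,0,0,0,0.3]
    - [0,0,0.6,0,0,0,0.3]
    - [0,0,0.6,0,0,0,0.3]
    - [0,0,0.3,0,0,0,0.3]
    - [0,0,0,0,0,0,0.3]

```text
t: 61.6
position: [569.4, 391.8, 271.6]
tool_rot: [0.002, -0.057, 0.998, 0.001]
ft_force: [0.9, -0.3, -1.8]
width: 0.451
```

```bash
python3 -c "
from h import *
p=hl(-80,-33)
go((p[0],p[1],270),84)
"
```

```text
t 61.6 pos [569.4 391.8 271.6] ytool 96.49 w 0.451 F [ 0.9 -0.3 -1.8] j [ 0.44  0.53  1.2  -0.    1.41 -1.24]
delta units [-0.357 -7.054 -0.027] [-0.008  0.023 -1.562]
```

move_arm:
  motion:
    - [-0.12,-0.6,0,0,0,-0.15,0.3]
    - [-0.12,-0.72,0,0,0,-0.16,0.3]
    - [-0.12,-0.72,0,0,0,-0.16,0.3]
    - [0,-0.72,0,0,0,-0.16,0.3]
    - [0,-0.72,0,0,0,-0.16,0.3]
    - [0,-0.72,0,0,0,-0.16,0.3]
    - [0,-0.72,0,0,0,-0.16,0.3]
    - [0,-0.72,0,0,0,-0.16,0.3]
    - [0,-0.72,0,0,0,-0.15,0.3]
    - [0,-0.69,0,0,0,-0.14,0.3]

```text
t: 62.85
position: [546.3, -32.7, 267.8]
tool_rot: [-0.002, 0.053, 0.999, 0.0]
ft_force: [-0.2, 0.3, -2.0]
width: 0.45
```

move_arm:
  motion:
    - [0,0,0,0,0,0,0.3]
    - [0,0,-0.2,0,0,0,0.3]
    - [0,0,-0.3,0,0,0,0.3]
    - [0,0,-0.3,0,0,0,0.3]
    - [0,0,0,0,0,0,0.3]
    - [0,0,0,0,0,0,0.3]

```text
t: 63.6
position: [547.3, -30.6, 221.6]
tool_rot: [-0.0, 0.052, 0.999, 0.0]
ft_force: [0.5, 0.6, -2.1]
width: 0.451
```

```bash
python3 -c "
from h import *
p=hl(-80,-33)
go((p[0],p[1],215.5),84)
"
```

```text
t 63.6 pos [547.3 -30.6 221.6] ytool 84.08 w 0.451 F [ 0.5  0.6 -2.1] j [-0.26  0.32  1.65  0.    1.16 -1.73]
delta units [ 0.011 -0.015 -0.102] [-0.002 -0.003 -0.011]
```

move_arm:
  motion:
    - [0,-0.01,-0.04,0,0,0,0.3]
    - [0,0,-0.04,0,0,0,0.3]
    - [0,0,-0.02,0,0,0,0.3]
    - [0,0,0,0,0,0,0.3]

```text
t: 64.1
position: [547.3, -32.1, 215.7]
tool_rot: [-0.0, 0.052, 0.999, 0.0]
ft_force: [0.5, 0.7, -1.0]
width: 0.453
```

move_arm:
  motion:
    - [0,0,0,0,0,0,0.65]
    - [0,0,0,0,0,0,0.65]
    - [0,0,0,0,0,0,0.65]
    - [0,0,0.2,0,0,0,0.65]
    - [0,0,0.4,0,0,0,0.65]
    - [0,0,0.4,0,0,0,0.65]
    - [0,0,0,0,0,0,0.65]

```text
t: 64.97
position: [548.5, -32.3, 278.3]
tool_rot: [0.003, 0.052, 0.999, -0.001]
ft_force: [-0.0, -0.7, 1.2]
width: 0.649
```

move_arm:
  motion:
    - [-0.4,0.04,0,0,0,0,0]
    - [-0.5,0.05,0,0,0,0,0]
    - [-0.4,0.05,0,0,0,0,0]
    - [0,0,0,0,0,0,0]
    - [0,0,-0.3,0,0,0,0]
    - [0,0,-0.4,0,0,0,0]
    - [0,0,-0.26,0,0,0,0]
    - [0,0,0,0,0,0,0]
    - [0,0,0,0,0,0,0]

```text
t: 66.1
position: [470.1, -23.9, 218.5]
tool_rot: [0.0, 0.052, 0.999, -0.0]
ft_force: [0.8, -0.5, 0.8]
width: 0.007
```

```bash
python3 -c "
from h import *
for n in ['scene']: snap(n,n+'22')
crop('scene22',220,110,420,260,4,'s24')
p=hl(-22,-33)
go((p[0],p[1],219),84)
"
```

```text
t 66.15 pos [470.1 -23.9 218.7] ytool 84.01 w 0.004 F [-1.1 -0.5  0.7] j [-0.29  0.19  1.84  0.    1.11 -1.75]
delta units [ 2.259 -0.228  0.005] [ 0.003  0.009 -0.001]
```

View pics/s24.png

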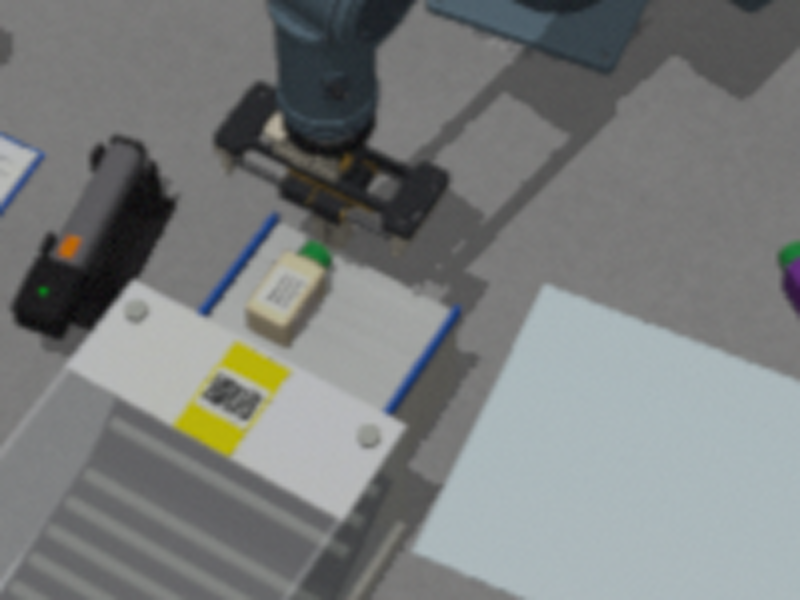

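Green lies on the deck, ready to push.

move_arm:
  motion:
    - [0.15,-0.015,0,0,0,0,0]
    - [0.15,-0.015,0,0,0,0,0]
    - [0.15,-0.015,0,0,0,0,0]
    - [0.15,-0.015,0,0,0,0,0]
    - [0.15,-0.015,0,0,0,0,0]
    - [0.15,-0.015,0,0,0,0,0]
    - [0.15,-0.015,0,0,0,0,0]
    - [0.15,-0.015,0,0,0,0,0]
    - [0.15,-0.015,0,0,0,0,0]

```text
t: 67.28
position: [550.3, -31.7, 217.9]
tool_rot: [-0.001, 0.052, 0.999, 0.0]
ft_force: [-4.4, 0.2, 1.8]
width: 0.004
```

move_arm:
  motion:
    - [0.15,-0.015,0,0,0,0,0]
    - [0.15,-0.015,0,0,0,0,0]
    - [0.15,-0.015,0,0,0,0,0]
    - [0.15,-0.015,0,0,0,0,0]
    - [0.15,-0.015,0,0,0,0,0]
    - [0.14,-0.014,0,0,0,0,0]
    - [0,0,0,0,0,0,0]
    - [0,0,0,0,0,0,0]

```text
t: 68.28
position: [603.6, -37.1, 218.0]
tool_rot: [-0.0, 0.052, 0.999, 0.0]
ft_force: [0.3, -1.1, 0.7]
width: 0.004
```

move_arm:
  motion:
    - [-0.4,0.04,0,0,0,0,0]
    - [-0.5,0.05,0.2,0,0,0,0]
    - [-0.7,0.1,0.5,0,0,0,0]
    - [-0.7,0.1,0.5,0,0,0,0]
    - [-0.5,0.1,0.3,0,0,0,0]
    - [0,0,0,0,0,0,0]
    - [0,0,0,0,0,0,0]
    - [0,0,0,0,0,0,0]
    - [0,0,0,0,0,0,0]
    - [0,0,0,0,0,0,0]

```text
t: 69.53
position: [436.0, -13.8, 307.6]
tool_rot: [-0.001, 0.052, 0.999, 0.0]
ft_force: [-0.3, 0.3, -0.8]
width: 0.005
```

move_arm:
  motion:
    - [0,0,0,0,0,0,0]
    - [0,0,0,0,0,0,0]
    - [0,0,0,0,0,0,0]
    - [0,0,0,0,0,0,0]
    - [0,0,0,0,0,0,0]
    - [0,0,0,0,0,0,0]
    - [0,0,0,0,0,0,0]
    - [0,0,0,0,0,0,0]
    - [0,0,0,0,0,0,0]
    - [0,0,0,0,0,0,0]

```text
t: 70.78
position: [435.8, -13.7, 308.2]
tool_rot: [0.0, 0.052, 0.999, -0.0]
ft_force: [-1.2, -0.1, -0.1]
width: 0.002
```

```bash
python3 -c "
from h import *
for n in ['scene','top']: snap(n,n+'23')
crop('scene23',130,100,450,340,2.5,'s25');crop('top23',160,20,420,290,2.2,'t25')
go((437,0,300),84)
import numpy as np
"
```

```text
t 70.88 pos [435.7 -13.7 308.1] ytool 84.01 w 0.006 F [-0.1  0.9 -0.4] j [-0.29  0.05  1.78  0.    1.32 -1.75]
delta units [ 0.021  0.228 -0.136] [-0.     0.    -0.002]
```

View pics/s25.png

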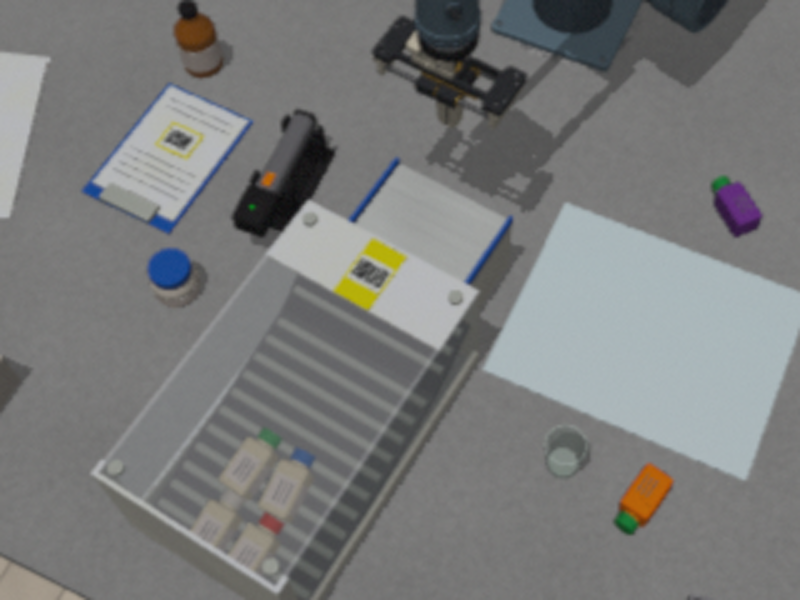

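View pics/t25.png

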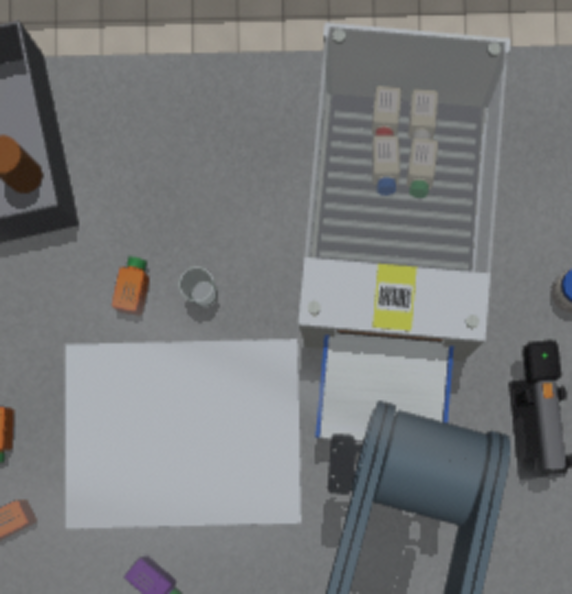

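All four bottles are in, queued 2 x 2. Before handing in I'll check that nothing is still moving and compare the scanner, beaker, jar and reagent bottle with the first pictures.

```bash
python3 -c "
from h import *
snap('scene','scene24'); snap('top','top24')
a=cv2.imread('pics/scene23.png').astype(int);b=cv2.imread('pics/scene24.png').astype(int)
d=np.abs(a-b).max(2); print('box region moved px',(d[200:340,150:330]>25).sum(), 'all',(d>25).sum())
z=cv2.imread('pics/scene0.png').astype(int); d=np.abs(z-b).max(2)
for n,(u0,v0,u1,v1) in dict(scanner=(222,140,262,195),jar=(185,195,215,225),beaker=(345,268,368,292),flapheader=(240,180,330,225),reagent=(195,98,222,132)).items(): print(n,(d[v0:v1,u0:u1]>40).sum())
"
```

```text
box region moved px 0 all 0
scanner 0
jar 0
beaker 0
flapheader 0
reagent 0
```

```bash
python3 -c "
from h import *
job_done(); print(state()['t'])"
```

```text
the job is handed in; nothing more can be done
the job is handed in; nothing more can be done
```

The job is handed in: both labels were scanned, the scanner is back in its rest, and all four sample bottles are in the box. It took about 71 s on the robot's clock. `job_done()` gives no verdict.

- **Scanning:** I held the scanner still for about 2.5 s at each label, batch label first. From the measured arm pose, the beam should have met each label within about 2 mm of its middle, from about 100 mm. Nothing in the interface confirms a read.
- **Scanner:** it was back in its rest, let go, before any bottle moved. Its LED and handle appear at the same pixels as at the start.
- **Bottles:** red, white, blue and green each went onto the deck lying down and were pushed through the flap one at a time. They lie two by two at the back wall of the box. Two pictures taken one after the other before the hand-in showed no movement.
- **Left alone:** the beaker, reagent bottle, jar and scanner look unchanged from the first picture. No bottle was seen knocked aside during the run.
- **Flap:** it can't be read directly. I judged it shut because all the bottles are far behind it and its part of the picture shows no change, but it is largely hidden under the header.
- **Small disagreements:** heights measured from the two cameras came out mostly 2 to 3 mm above the stated ones, and up to 11 mm at the scanner's rear end. The early estimates of the scanner's middle along its length were spread over about 20 mm. I settled this from the empty rest once the scanner was lifted.

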